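# Clear the rack, fetch the keypad phone, restock the rack

### The job

The solder reel, the flux jar and the transformer stand in front of the keypad phone on the wooden rack: first stand all three upright on the side mat, leaving the phone where it is, then lay the phone screen up in the repair holder, down between its four corner stops, and only then put the reel, the jar and the transformer back upright, each on the very spot it came from. Set everything down gently, without dropping or tipping anything, and do not disturb the bottle, the smartphone or the flat battery.

Things in the scene. Friction and masses are not known exactly. Their poses are not given: they have to be found in the camera images.
- reel: solder reel, a drum standing on end with white flanges and silvery solder: diameter 50, height 60 mm, 0.3 kg; origin at the centre of its underside, z up its axis. At the start it stands in one of the three front bays of the rack
- flux_jar: amber round jar with a black screw lid: 48 diameter, 66 mm high, 0.15 kg; origin at the centre of its underside, z up. At the start in another front bay
- transformer: upright mains transformer, dark iron core with a copper winding, overall 48 (own x) by 40 (own y) by 62 mm high, 0.4 kg; origin at the centre of its underside, z up. At the start in another front bay, its x axis about along the rack's x (to 0.12 rad). Which way round it faces later does not matter
- phone: black keypad phone with a small screen: 112 (own x) by 48 (own y) by 16 mm thick, 0.11 kg; origin at the centre of its underside, z out of the screen. At the start it lies screen up on the rack behind the three, length along the rack's y; the gap to the things in front is 2 to 22 mm, too little for a finger
- rack: fixed low plywood tray 150 (x) by 240 (y) mm, floor 4 thick, rim 4 wide and 12 high; origin at the table under its centre, -x side towards the robot. Three front bays centred at about x -25, y -75, 0, +75 mm, parted by strips rising 4 over the floor (y +-37.5, x -71 to -9). Behind them the phone (near x +35, y 0), no dividers; beside it a flat battery (+y) and a speaker puck 8 mm high (-y)
- side_mat: fixed dark rubber mat, 260 (x) by 120 (y) by 3 mm thick, with a grey field of 240 by 100 mm; origin at the table under its centre; the side area, empty at the start. It may be left or right of the rack
- holder: fixed aluminium plate 150 (x) by 90 (y) by 4 mm with a black L-shaped stop at each corner, 9 mm above the plate. Between the stops is room of 132 (x) by 68 (y) mm for the phone, length along x, either end first; the long sides are open for fingers over the middle 104 mm. Origin at the table under its centre. It is on the other side of the rack from the mat
- bottle: white plastic bottle with a blue cap, 54 diameter, 130 mm high, standing behind the rack; origin at the centre of its underside. A bystander: keep off
- smartphone: smartphone with a blue edge and a dark face, 150 by 72 by 8 mm, lying on the table in front of the rack; origin at the centre of its underside. A bystander: keep off
- battery: flat grey phone battery, 50 by 34 by 6 mm, lying on the rack beside the phone, at about rack x = +35, y = +95 mm; origin at the centre of its underside. A bystander: keep off
Mind the look-alikes: they are no part of the job. What is shaped like the phone but blue, purple or yellow is not meant.

How it is judged:
By the outcome, as a careful person would: the job done as asked, in the order asked, and still so for the second after the job is handed in, with the robot touching nothing.
It also fails if it takes over 144 s, if anything falls off the work surface, if the arm or the gripper's body presses on something with over 40 N, if the wrist force passes 120 N, or if a joint passes its speed limit or range.

### The arm

A 7-joint arm with a two-finger parallel gripper is mounted at the origin on the work surface. World frame = base frame: x ahead of the robot, y to its left, z up, the work surface at z = 0. Lengths are in m, angles in rad, forces in N, time in s.
With the tool pointing down it reaches from about 0.35 to 0.775 m from the base axis. Payload 3.1 kg.
Tool frame: the origin (TCP) lies midway between the tips of the shut fingers; the grasp point (between the pads) lies manip.grip_depth behind it (manip.grip_depth is the distance from the TCP to the grasp point, in m); z points along the fingers, y is the line along which they close (so a half turn about z gives the same grasp; the last joint's range is limited). The gripper opens to 85 mm and grips with 20 to 120 N. Pads are 22 mm wide; open, the fingers measure 114 mm over their backs; the gripper's body (76 mm by 85 mm) begins 54 mm behind the grasp point. The pads swing forward as they close: fully open they stand 13 mm farther back than shut.
Start: joints at [-1.349, 0.311, 0.014, 1.512, -0.004, 1.319, -0.027], TCP at [0.143, 0.531, 0.231] pointing down, gripper open.
Joint ranges: [-2.7, 2.7], [-0.3, 1.91], [-1.27, 1.3], [0.12, 2.57], [-1.44, 4.58], [0.2, 2.03], [-3.05, 3.05]. Speed limits (rad/s): [2.79, 2.79, 3.14, 3.14, 3.14, 3.14, 3.14].

### API

Orientations are given as a unit quaternion [x, y, z, w].
In Python, from plant import manip gives the robot as it stands.
- The arm moves only by the shell command python3 -m creep 'ROWS'. ROWS is JSON, a list of rows, each an object of numbers: "fingers": the closure, from 0 (fully open) to 1 (shut); "x", "y", "z": the shift along the world's x, y, z in m; "turn": the turn about the world's z in rad. In form: [{"fingers": .., "x": .., "y": .., "z": .., "turn": ..}, ...]. A call has 1 to 10 rows; each row shifts and turns the commanded pose from where the row before left it; what a row does not reach is not made up. A row lasts 1/10 s, in which the tool goes at most 50 mm and 8.59 degrees, less where a joint would pass 70% of its speed; a pose out of reach is approached as far as the arm can. A call is refused whole if a number of a shift passes 0.05 or a number of a turn 0.15, either way. A call with a gripper value outside its range is refused whole. The fingers move at their own pace and stop on an object; the grip force is fixed at half the most. Time passes only in rows, so rows that do not move let the fingers close. It gives the time, the measured TCP pose, the force, the opening and the grip force at its end, in the units of the state.
- manip.get_obs(): the state, without advancing time (a new reading comes with each control period).
- manip.snapshot(name): name is "side" or "top" or "wrist"; returns the picture (384x512x3 uint8, red, green, blue); there is no depth.
- manip.camera_model(name): a dict with "vfov" (degrees; the focal length in pixels is half the picture's height over the tangent of half this angle, whatever the lens; pixels are square), "cx", "cy" (the principal point, pixels), "world_from_camera" (4x4, takes a point from camera to world coordinates). Camera axes: x right, y down, z forward; pixel columns grow to the right and rows downward; lengths in m; the calibration is good to about 2 mm. A picture is of the moment at which its call begins: read the wrist's pose just before it. camera_model takes no time and is no camera call; for the wrist camera it gives the pose at the moment of the call.
- manip.sign_off(): hands the job in; it is judged then, once.
The state is a dict: "time_s": time; "joints": joint angles; "dq": joint speeds; "effort": joint torques, N m; "ee_pos": TCP position; "eef_rot": TCP orientation; "force": force on the tool from outside, world axes, zero at the start; "wrist_torque": the same for the moment, N m; "grip_width": finger opening in m; "gripper_force": force on a finger pad.
Only numpy, scipy, OpenCV 4.12 (cv2) and the standard library are available. Lean on these libraries where they do the work, as an engineer would, in place of code of your own. Each camera call takes 0.05 s, during which the arm holds its last target. There are 200 camera calls.

## Working session

There is one attempt and no reset: what is moved stays moved. The work goes in short steps, Python scripts to look and compute and a shell command to move; the robot and the scene stay as the last step left them, time stands still between calls to the robot, and variables do not carry over. Pictures are saved under pics/ and viewed, at most 14 in all, crops included, and the job is handed in when it is done.

```bash
ls; mkdir -p pics
cat > h.py <<'E'
import numpy as np, cv2
from plant import manip
def shot(n,f):
    m=manip.camera_model(n); im=manip.snapshot(n); cv2.imwrite('pics/'+f+'.png',im[:,:,::-1]); 
    np.savez('pics/'+f+'.npz',v=m['vfov'],cx=m['cx'],cy=m['cy'],T=np.array(m['world_from_camera'])); return im,m
def ray(f,u,v,z):
    m=np.load('pics/'+f+'.npz'); fl=192/np.tan(np.radians(float(m['v']))/2); T=m['T']
    d=T[:3,:3]@np.array([(u-m['cx'])/fl,(v-m['cy'])/fl,1]); o=T[:3,3]; return o+d*(z-o[2])/d[2]
def proj(f,p):
    m=np.load('pics/'+f+'.npz'); fl=192/np.tan(np.radians(float(m['v']))/2); T=m['T']
    c=T[:3,:3].T@(np.array(p)-T[:3,3]); return np.array([m['cx']+fl*c[0]/c[2],m['cy']+fl*c[1]/c[2]])
def crop(f,u0,v0,u1,v1,s,out):
    im=cv2.imread('pics/'+f+'.png')[v0:v1,u0:u1]; cv2.imwrite('pics/'+out+'.png',cv2.resize(im,None,fx=s,fy=s,interpolation=cv2.INTER_CUBIC))
E
python3 - <<'E'
from h import *
print(manip.grip_depth, manip.get_obs())
for n in ('top','side','wrist'):
    im,m=shot(n,n+'0'); print(n,m)
E
```

```text
pics
0.0187 {'time_s': 0.0, 'joints': array([-1.34869704,  0.31175099,  0.01402933,  1.51308915, -0.0043704 ,
        1.31914503, -0.02721577]), 'dq': array([-0.000669  ,  0.00061103, -0.00147271,  0.00055556,  0.00038463,
       -0.00144523,  0.00099412]), 'effort': array([ 2.45652245e-05, -3.79911125e+01,  1.46009652e-01, -2.30589795e+01,
        1.20856156e-02,  1.37527141e-02, -2.38187603e-06]), 'ee_pos': array([0.1432414 , 0.53026894, 0.23019428]), 'eef_rot': array([ 1.31501208e-01,  9.91315307e-01, -1.17803687e-03, -8.71221122e-05]), 'force': array([ 0.21795337,  0.41844039, -0.172     ]), 'wrist_torque': array([ 0.03429984,  0.00623362, -0.04227093]), 'gripper_force': 0.0, 'grip_width': 0.08546209004559491}
top {'vfov': 48.836336304940524, 'cx': 254.94410144589511, 'cy': 190.28996882975872, 'world_from_camera': array([[-0.00359157, -0.99238766,  0.12310092,  0.43279321],
       [-0.99992713,  0.00214519, -0.01188007,  0.01058879],
       [ 0.01152556, -0.12313462, -0.99232305,  1.09766809],
       [ 0.        ,  0.        ,  0.        ,  1.        ]])}
side {'vfov': 54.55703696633998, 'cx': 257.3731505330975, 'cy': 190.0283961434877, 'world_from_camera': array([[-0.99179071, -0.06699251,  0.10891824,  0.46148594],
       [-0.12778621,  0.55040305, -0.82506192,  0.77508828],
       [-0.00467597, -0.832207  , -0.55444535,  0.56470321],
       [ 0.        ,  0.        ,  0.        ,  1.        ]])}
wrist {'vfov': 59.13322477548322, 'cx': 248.38977378438238, 'cy': 194.35008509808486, 'world_from_camera': array([[ 0.26054642,  0.9287511 ,  0.26369861,  0.075695  ],
       [ 0.96545896, -0.25003538, -0.07328912,  0.54801196],
       [-0.00213337,  0.2736854 , -0.9618169 ,  0.37185155],
       [ 0.        ,  0.        ,  0.        ,  1.        ]])}
```

View pics/top0.png

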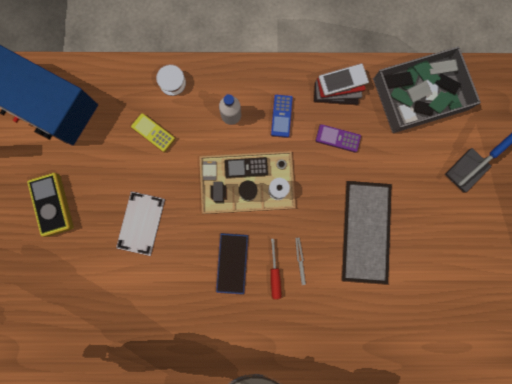

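View pics/side0.png

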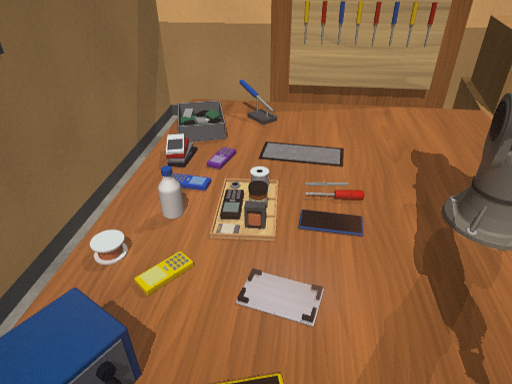

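Run:
```python
from h import *
print(proj('top0',(0.143,.531,.231)))
crop('top0',190,140,310,230,6,'c1')
for n,u,v,z in [('rackTL',200,156,.012),('TR',294,153,.012),('BR',295,208,.012),('BL',202,213,.012),('hold',141,223,.004),('mat',367,233,.003),('jar',248,190,.07),('reel',280,187,.064),('tr',218,191,.066),('phone',246,168,.02),('bottle',230,110,.05),('smart',233,264,.008)]: print(n,ray('top0',u,v,z).round(3))
```

```text
[-18.66148831 394.68234237]
rackTL [0.658 0.141 0.012]
TR [ 0.666 -0.105  0.012]
BR [ 0.521 -0.105  0.012]
BL [0.509 0.134 0.012]
hold [0.484 0.291 0.004]
mat [ 0.457 -0.292  0.003]
jar [0.561 0.015 0.07 ]
reel [ 0.569 -0.064  0.064]
tr [0.559 0.089 0.066]
phone [0.625 0.021 0.02 ]
bottle [0.77  0.061 0.05 ]
smart [0.379 0.054 0.008]
```

View pics/c1.png

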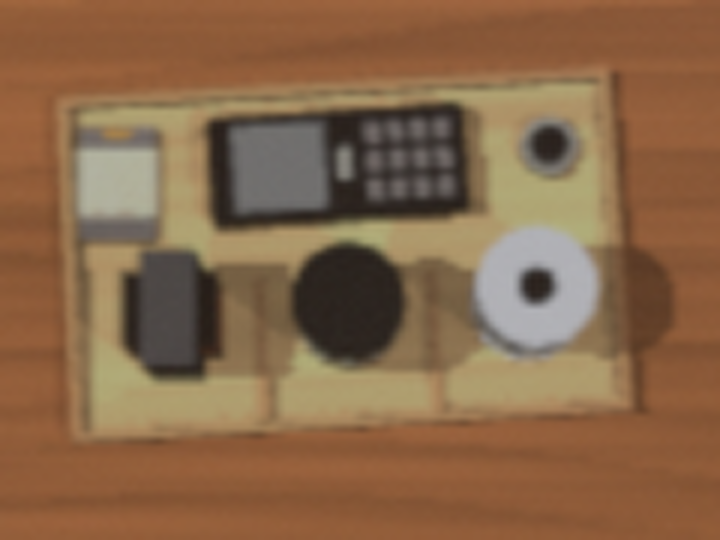

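```bash
R='';python3 -m creep '[{"fingers":0,"x":0.04,"y":-0.045,"z":0,"turn":-0.141},{"fingers":0,"x":0.04,"y":-0.045,"z":0,"turn":-0.141},{"fingers":0,"x":0.04,"y":-0.045,"z":0,"turn":-0.141},{"fingers":0,"x":0.04,"y":-0.045,"z":0,"turn":-0.141},{"fingers":0,"x":0.04,"y":-0.045,"z":0,"turn":-0.141},{"fingers":0,"x":0.04,"y":-0.045,"z":0,"turn":-0.141},{"fingers":0,"x":0.04,"y":-0.045,"z":0,"turn":-0.141},{"fingers":0,"x":0.04,"y":-0.045,"z":0,"turn":-0.141},{"fingers":0,"x":0.04,"y":-0.045,"z":0,"turn":-0.141}]'
python3 -m creep '[{"fingers":0,"x":0.035,"y":-0.045,"z":0,"turn":0},{"fingers":0,"x":0.03,"y":-0.04,"z":0,"turn":0},{"fingers":0,"x":0,"y":0,"z":0,"turn":0},{"fingers":0,"x":0,"y":0,"z":0,"turn":0},{"fingers":0,"x":0,"y":0,"z":0,"turn":0}]'
python3 - <<'E'
from h import *
shot('wrist','w1'); o=manip.get_obs(); print(o['joints'],o['ee_pos'])
crop('w1',0,0,512,384,1.5,'w1b')
E
```

```text
time_s: 1.05
ee_pos: [0.4431, 0.193, 0.2313]
eef_rot: [0.695, 0.719, 0.0, -0.0]
force: [0.4, 0.6, 0.0]
grip_width: 0.086
gripper_force: 0.0
time_s: 1.55
ee_pos: [0.5022, 0.1166, 0.2309]
eef_rot: [0.693, 0.721, -0.0, -0.001]
force: [-0.5, -0.2, 0.2]
grip_width: 0.0854
gripper_force: 0.0
[-0.69194867  0.25907496  0.53828655  1.61956167 -0.13777733  1.3017993
 -0.09029116] [0.50210909 0.11710085 0.23094455]
```

View pics/w1b.png

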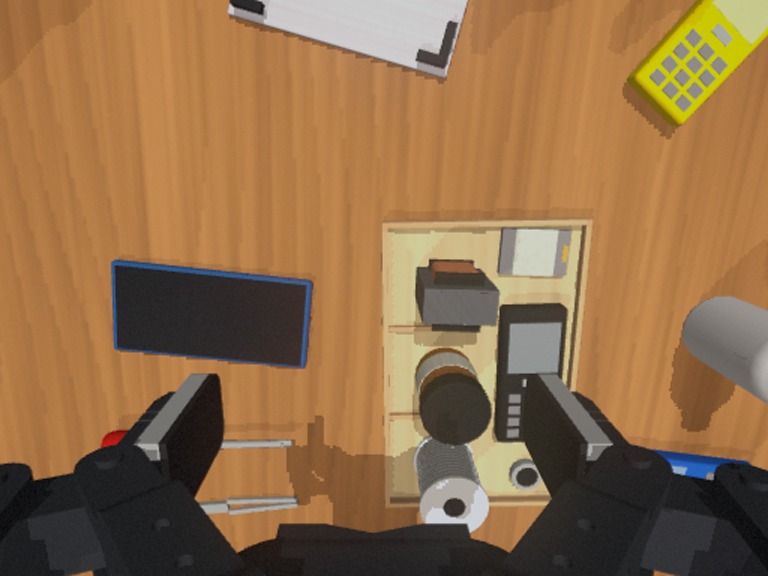

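Run:
```python
from h import *
im=cv2.imread('pics/w1.png')[140:360,250:400]
im=cv2.rotate(im,cv2.ROTATE_90_COUNTERCLOCKWISE)
cv2.imwrite('pics/w1c.png',cv2.resize(im,None,fx=3.5,fy=3.5,interpolation=cv2.INTER_CUBIC))
```

```text
(no output)
```

View pics/w1c.png

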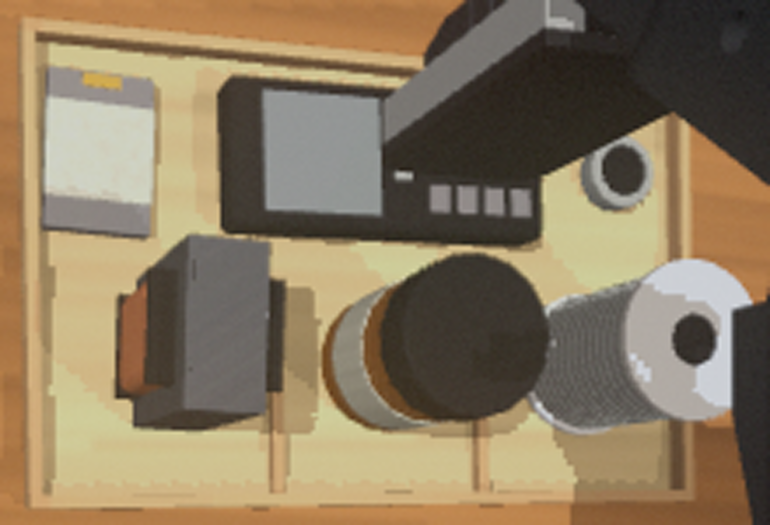

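Run:
```python
from h import *
def P(X,Y,z,f='w1'): return ray(f,399.5-Y/3.5,140+X/3.5,z)
L=[('BL',30,507,.012),('TL',22,20,.012),('BR',692,500,.012),('jar',464,337,.07),('jarL',381,337,.07),('jarR',548,337,.07),('jarT',464,253,.07),('jarB',464,420,.07),('reel',692,339,.064),('reelT',692,258,.064),('reelB',692,420,.064),('t1',190,236,.066),('t2',270,241,.066),('t3',266,413,.066),('t4',184,429,.066),('ph1',222,78,.02),('ph2',222,233,.02),('ph3',540,243,.02),('b1',45,67,.01),('b2',152,78,.01),('b3',152,237,.01)]
q={}
for n,X,Y,z in L: q[n]=P(X,Y,z)[:2]; print(n,q[n].round(4))
d=q['BL']-q['BR']; print('yaw',np.arctan2(-d[0],d[1])); d=q['TL']-q['BL']; print(np.arctan2(d[1],d[0]),np.linalg.norm(d),np.linalg.norm(q['BL']-q['BR']))
c=(q['TL']+q['BR'])/2; print('rack c',c)
th=np.arctan2(d[1],d[0]);R=np.array([[np.cos(th),-np.sin(th)],[np.sin(th),np.cos(th)]])
for n in q: print(n,(R.T@(q[n]-c)).round(4))
for n,u,v,z in [('jar',248,190,.07),('reel',280,187,.064)]: print(n,ray('top0',u,v,z).round(4))
# top c1 crop readings scale6 origin 190,140
for n,X,Y,z in [('jar',348,300,.07),('reel',537,288,.064),('tr',176,310,.066),('ph',340,165,.02)]: print('top',n,ray('top0',190+X/6-.4,140+Y/6-.4,z).round(4))
```

```text
BL [0.5072 0.1338]
TL [0.6549 0.1422]
BR [ 0.5205 -0.1042]
jar [0.5597 0.0208]
jarL [0.5576 0.0464]
jarR [ 0.562  -0.0063]
jarT [0.5835 0.0218]
jarB [0.5362 0.0198]
reel [ 0.5669 -0.0603]
reelT [ 0.5918 -0.0593]
reelB [ 0.542  -0.0614]
t1 [0.5807 0.1015]
t2 [0.5818 0.0787]
t3 [0.5346 0.0779]
t4 [0.5288 0.101 ]
ph1 [0.6432 0.0806]
ph2 [0.595  0.0786]
ph3 [ 0.6038 -0.0335]
b1 [0.6424 0.1344]
b2 [0.6439 0.1006]
b3 [0.5939 0.0986]
yaw 0.055714181426748215
0.05689689735129843 0.14793221292300543 0.23839583514072446
rack c [0.58766326 0.01903062]
BL [-0.0738  0.1192]
TL [0.0741 0.1192]
BR [-0.0741 -0.1192]
jar [-0.0278  0.0034]
jarL [-0.0285  0.0291]
jarR [-0.027  -0.0238]
jarT [-0.004  0.003]
jarB [-0.0514  0.0037]
reel [-0.0253 -0.0781]
reelT [-0.0004 -0.0784]
reelB [-0.0502 -0.0777]
t1 [-0.0022  0.0827]
t2 [-0.0025  0.0599]
t3 [-0.0496  0.0618]
t4 [-0.0541  0.0852]
ph1 [0.0589 0.0583]
ph2 [0.0107 0.0591]
ph3 [ 0.0131 -0.0534]
b1 [0.0612 0.1121]
b2 [0.0608 0.0782]
b3 [0.0108 0.079 ]
jar [0.561  0.0153 0.07  ]
reel [ 0.5691 -0.0636  0.064 ]
top jar [0.562  0.0163 0.07  ]
top reel [ 0.5676 -0.0614  0.064 ]
top tr [0.5585 0.0867 0.066 ]
top ph [0.6269 0.0199 0.02  ]
```

```bash
python3 -m creep '[{"fingers":0.2,"x":0.011,"y":-0.03,"z":-0.011,"turn":0},{"fingers":0.2,"x":0.011,"y":-0.03,"z":-0.011,"turn":0},{"fingers":0.2,"x":0.011,"y":-0.03,"z":-0.011,"turn":0},{"fingers":0.2,"x":0.011,"y":-0.03,"z":-0.011,"turn":0},{"fingers":0.2,"x":0.011,"y":-0.03,"z":-0.011,"turn":0},{"fingers":0.2,"x":0.01,"y":-0.028,"z":-0.011,"turn":0},{"fingers":0.2,"x":0,"y":0,"z":0,"turn":0},{"fingers":0.2,"x":0,"y":0,"z":0,"turn":0},{"fingers":0.2,"x":0,"y":0,"z":0,"turn":0}]'
```

```text
time_s: 2.5
ee_pos: [0.5682, -0.0598, 0.1655]
eef_rot: [0.692, 0.722, 0.001, -0.001]
force: [-0.2, 0.3, 0.1]
grip_width: 0.0681
gripper_force: 0.0
```

Run:
```python
from h import *
shot('wrist','w2'); 
for p in [(.567,-.0605,.064),(.567+.025,-.0595,.064),(.567-.025,-.0615,.064),manip.get_obs()['ee_pos']]: print(proj('w2',p))
crop('w2',0,0,512,384,1.5,'w2b')
```

```text
[247.54878749 194.89020318]
[281.04220805 194.9691777 ]
[214.05653104 194.8112314 ]
[249.65467091 254.50200023]
```

View pics/w2b.png

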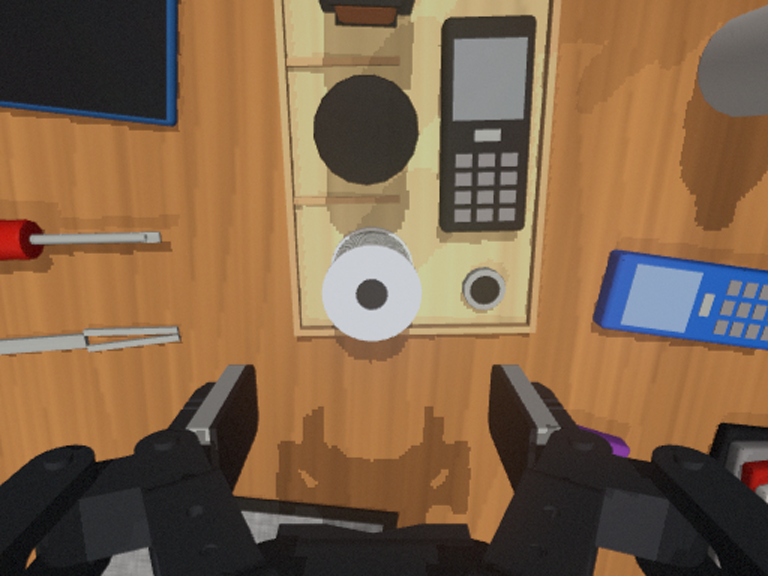

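```bash
python3 -m creep '[{"fingers":0.2,"x":-0.001,"y":-0.001,"z":-0.03,"turn":0},{"fingers":0.2,"x":0,"y":0,"z":-0.03,"turn":0},{"fingers":0.2,"x":0,"y":0,"z":-0.03,"turn":0},{"fingers":0.2,"x":0,"y":0,"z":-0.03,"turn":0},{"fingers":0.2,"x":0,"y":0,"z":-0.016,"turn":0},{"fingers":0.2,"x":0,"y":0,"z":0,"turn":0},{"fingers":0.25,"x":0,"y":0,"z":0,"turn":0},{"fingers":0.3,"x":0,"y":0,"z":0,"turn":0},{"fingers":0.35,"x":0,"y":0,"z":0,"turn":0},{"fingers":0.38,"x":0,"y":0,"z":0,"turn":0}]'
python3 -m creep '[{"fingers":0.42,"x":0,"y":0,"z":0,"turn":0},{"fingers":0.46,"x":0,"y":0,"z":0,"turn":0},{"fingers":0.6,"x":0,"y":0,"z":0,"turn":0},{"fingers":1,"x":0,"y":0,"z":0,"turn":0},{"fingers":1,"x":0,"y":0,"z":0,"turn":0},{"fingers":1,"x":0,"y":0,"z":0,"turn":0}]'
```

```text
time_s: 3.55
ee_pos: [0.5679, -0.0638, 0.0304]
eef_rot: [0.693, 0.721, 0.001, 0.001]
force: [0.4, 0.5, 0.1]
grip_width: 0.0529
gripper_force: 0.0
time_s: 4.15
ee_pos: [0.5678, -0.0639, 0.0305]
eef_rot: [0.694, 0.72, 0.001, 0.001]
force: [-0.6, 0.6, 5.5]
grip_width: 0.0486
gripper_force: 61.5
```

```bash
python3 -m creep '[{"fingers":1,"x":0,"y":0,"z":0.01,"turn":0},{"fingers":1,"x":0,"y":0,"z":0.02,"turn":0},{"fingers":1,"x":0,"y":0,"z":0.03,"turn":0},{"fingers":1,"x":0,"y":-0.01,"z":0.03,"turn":0},{"fingers":1,"x":-0.005,"y":-0.03,"z":0.01,"turn":0},{"fingers":1,"x":-0.005,"y":-0.03,"z":0,"turn":0},{"fingers":1,"x":-0.005,"y":-0.03,"z":0,"turn":0},{"fingers":1,"x":-0.005,"y":-0.03,"z":0,"turn":0},{"fingers":1,"x":-0.005,"y":-0.03,"z":0,"turn":0},{"fingers":1,"x":0,"y":-0.03,"z":0,"turn":0}]'
python3 -m creep '[{"fingers":1,"x":0,"y":-0.02,"z":0,"turn":0},{"fingers":1,"x":0,"y":-0.015,"z":0,"turn":0},{"fingers":1,"x":0,"y":0,"z":0,"turn":0},{"fingers":1,"x":0,"y":0,"z":0,"turn":0}]'
python3 - <<'E'
from h import *
shot('wrist','w3'); crop('w3',0,0,512,384,1.5,'w3b')
E
```

```text
time_s: 5.15
ee_pos: [0.5404, -0.2548, 0.1289]
eef_rot: [0.694, 0.72, -0.0, -0.001]
force: [0.6, 0.1, -2.9]
grip_width: 0.0489
gripper_force: 62.5
time_s: 5.55
ee_pos: [0.5421, -0.2875, 0.1289]
eef_rot: [0.693, 0.721, 0.0, -0.001]
force: [0.5, 1.3, -2.5]
grip_width: 0.0486
gripper_force: 62.5
```

View pics/w3b.png

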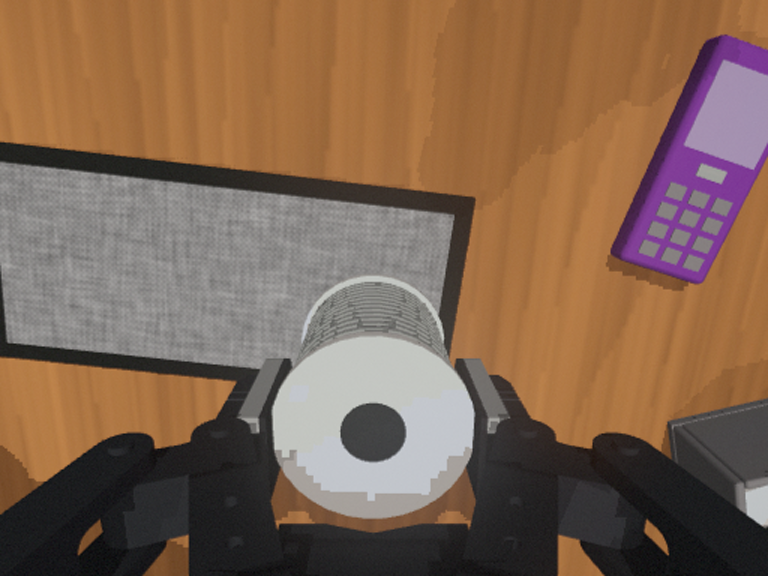

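Run:
```python
from h import *
for u,v in [(474,197),(0,143),(457,213),(5,344),(262,372),(0,356)]: print((u,v),ray('w3',u/1.5,v/1.5,.003).round(4))
a=ray('w3',474/1.5,197/1.5,.003)[:2]; b=ray('w3',0,143/1.5,.003)[:2]; d=(a-b)/np.linalg.norm(a-b); n=np.array([d[1],-d[0]])
print('yaw',np.arctan2(d[1],d[0])); c=a-.13*d+.06*n; print('c',c)
for s in (-.08,0,.08): print((c+s*d).round(4))
print(ray('w3',372/1.5,432/1.5,.1289+.034).round(4))
```

```text
(474, 197) [ 0.5924 -0.2416  0.003 ]
(0, 143) [ 0.3501 -0.224   0.003 ]
(457, 213) [ 0.5842 -0.2502  0.003 ]
(5, 344) [ 0.3353 -0.3336  0.003 ]
(262, 372) [ 0.4801 -0.3451  0.003 ]
(0, 356) [ 0.3313 -0.3411  0.003 ]
yaw -0.07258703525259949
c [ 0.45834963 -0.29199354]
[ 0.3786 -0.2862]
[ 0.4583 -0.292 ]
[ 0.5381 -0.2978]
[ 0.5413 -0.2843  0.1629]
```

```bash
python3 -m creep '[{"fingers":1,"x":0,"y":-0.01,"z":-0.02,"turn":0},{"fingers":1,"x":0,"y":0,"z":-0.025,"turn":0},{"fingers":1,"x":0,"y":0,"z":-0.025,"turn":0},{"fingers":1,"x":0,"y":0,"z":-0.015,"turn":0},{"fingers":1,"x":0,"y":0,"z":-0.008,"turn":0},{"fingers":1,"x":0,"y":0,"z":-0.003,"turn":0},{"fingers":1,"x":0,"y":0,"z":0,"turn":0},{"fingers":1,"x":0,"y":0,"z":0,"turn":0}]'
```

```text
time_s: 6.4
ee_pos: [0.543, -0.2993, 0.0346]
eef_rot: [0.693, 0.721, 0.0, 0.001]
force: [-0.7, -0.1, -2.6]
grip_width: 0.0486
gripper_force: 62.5
```

```bash
python3 -m creep '[{"fingers":1,"x":0,"y":0,"z":-0.002,"turn":0},{"fingers":1,"x":0,"y":0,"z":-0.001,"turn":0},{"fingers":1,"x":0,"y":0,"z":-0.001,"turn":0},{"fingers":1,"x":0,"y":0,"z":-0.001,"turn":0},{"fingers":1,"x":0,"y":0,"z":0,"turn":0}]'
```

```text
time_s: 6.9
ee_pos: [0.5422, -0.2989, 0.0296]
eef_rot: [0.694, 0.72, 0.0, 0.0]
force: [-2.6, 1.2, 5.1]
grip_width: 0.0484
gripper_force: 63.2
```

```bash
python3 -m creep '[{"fingers":0.4,"x":0,"y":0,"z":0,"turn":0},{"fingers":0.3,"x":0,"y":0,"z":0,"turn":0},{"fingers":0.2,"x":0,"y":0,"z":0,"turn":0},{"fingers":0.2,"x":0,"y":0,"z":0,"turn":0},{"fingers":0.2,"x":0,"y":0,"z":0,"turn":0},{"fingers":0.2,"x":0,"y":0,"z":0.02,"turn":0},{"fingers":0.2,"x":0,"y":0,"z":0.03,"turn":0},{"fingers":0.2,"x":0,"y":0,"z":0.03,"turn":0},{"fingers":0.2,"x":0,"y":0.02,"z":0.03,"turn":0}]'
python3 -m creep '[{"fingers":0.2,"x":0,"y":0.03,"z":0.01,"turn":0},{"fingers":0.2,"x":0,"y":0.03,"z":0.01,"turn":0},{"fingers":0.2,"x":0,"y":0.03,"z":0.01,"turn":0},{"fingers":0.2,"x":0,"y":0.03,"z":0,"turn":0},{"fingers":0.2,"x":0,"y":0.03,"z":0,"turn":0},{"fingers":0.2,"x":0,"y":0.03,"z":0,"turn":0},{"fingers":0.2,"x":0.005,"y":0.03,"z":0,"turn":0},{"fingers":0.2,"x":0.005,"y":0.03,"z":0,"turn":0},{"fingers":0.2,"x":0.005,"y":0.03,"z":0,"turn":0},{"fingers":0.2,"x":0.005,"y":0.03,"z":0,"turn":0}]'
python3 -m creep '[{"fingers":0.2,"x":0,"y":0,"z":0,"turn":0},{"fingers":0.2,"x":0,"y":0,"z":0,"turn":0},{"fingers":0.2,"x":0,"y":0,"z":0,"turn":0}]'
python3 - <<'E'
from h import *
shot('wrist','w4'); crop('w4',0,0,512,384,1.5,'w4b')
for p in [(.560,.0185,.07),(.557,.09,.066)]: print(proj('w4',p)*1.5)
E
```

```text
time_s: 7.8
ee_pos: [0.5406, -0.2826, 0.1397]
eef_rot: [0.695, 0.719, -0.002, 0.001]
force: [-0.4, -0.0, 0.5]
grip_width: 0.0684
gripper_force: 0.0
time_s: 8.8
ee_pos: [0.5621, 0.0224, 0.1684]
eef_rot: [0.694, 0.72, 0.0, 0.0]
force: [0.1, 0.1, -1.7]
grip_width: 0.0684
gripper_force: 0.0
time_s: 9.1
ee_pos: [0.5618, 0.0194, 0.1683]
eef_rot: [0.694, 0.72, -0.0, 0.0]
force: [0.1, -1.0, 0.2]
grip_width: 0.068
gripper_force: 0.0
[369.97014652 293.80029402]
[368.90020309 142.27688213]
```

View pics/w4b.png

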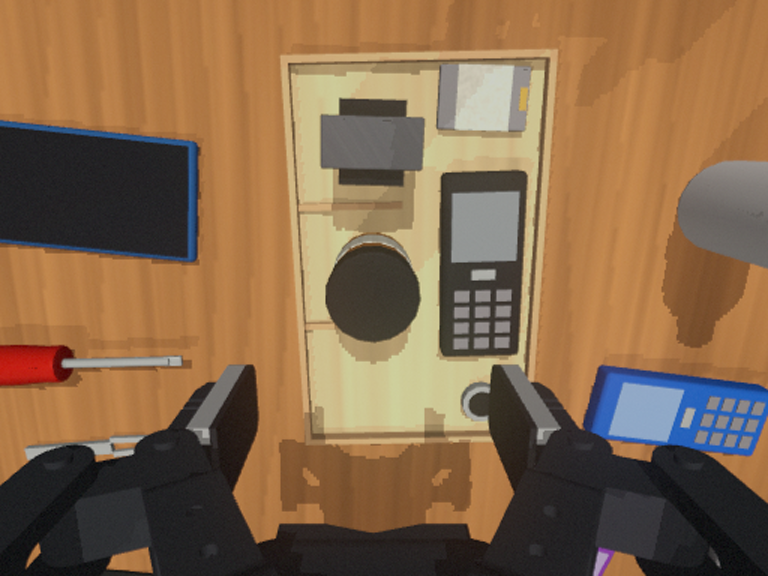

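Run:
```python
from h import *
for n,u,v,z in [('jar',373,294,.07),('jl',326,294,.07),('jr',420,294,.07),('t1',321,115,.066),('t2',424,117,.066),('t3',422,170,.066),('t4',321,168,.066),('p1',443,171,.02),('p2',527,171,.02),('p3',518,356,.02),('p4',441,354,.02),('R1',282,57,.012),('R2',557,50,.012)]: print(n,ray('w4',u/1.5,v/1.5,z)[:2].round(4))
```

```text
jar [0.5615 0.0185]
jl [0.5384 0.0176]
jr [0.5846 0.0193]
t1 [0.5348 0.1011]
t2 [0.5817 0.1019]
t3 [0.5822 0.0785]
t4 [0.535  0.0777]
p1 [0.5983 0.0765]
p2 [0.645  0.0782]
p3 [ 0.6527 -0.0326]
p4 [ 0.6052 -0.0331]
R1 [0.5082 0.1327]
R2 [0.6558 0.1415]
```

```bash
python3 -m creep '[{"fingers":0.2,"x":0,"y":0,"z":-0.03,"turn":0},{"fingers":0.2,"x":0,"y":0,"z":-0.03,"turn":0},{"fingers":0.2,"x":0,"y":0,"z":-0.03,"turn":0},{"fingers":0.2,"x":0,"y":0,"z":-0.025,"turn":0},{"fingers":0.2,"x":0,"y":0,"z":-0.015,"turn":0},{"fingers":0.2,"x":0,"y":0,"z":-0.007,"turn":0},{"fingers":0.25,"x":0,"y":0,"z":0,"turn":0},{"fingers":0.3,"x":0,"y":0,"z":0,"turn":0},{"fingers":0.35,"x":0,"y":0,"z":0,"turn":0},{"fingers":0.38,"x":0,"y":0,"z":0,"turn":0}]'
python3 -m creep '[{"fingers":0.42,"x":0,"y":0,"z":0,"turn":0},{"fingers":0.46,"x":0,"y":0,"z":0,"turn":0},{"fingers":0.6,"x":0,"y":0,"z":0,"turn":0},{"fingers":1,"x":0,"y":0,"z":0,"turn":0},{"fingers":1,"x":0,"y":0,"z":0,"turn":0},{"fingers":1,"x":0,"y":0,"z":0,"turn":0}]'
```

```text
time_s: 10.15
ee_pos: [0.563, 0.0213, 0.0324]
eef_rot: [0.693, 0.72, 0.001, 0.001]
force: [0.1, -0.0, 0.5]
grip_width: 0.0531
gripper_force: 0.0
time_s: 10.75
ee_pos: [0.5624, 0.0213, 0.0322]
eef_rot: [0.693, 0.72, 0.0, 0.0]
force: [-1.6, -0.1, 5.7]
grip_width: 0.0466
gripper_force: 60.7
```

```bash
python3 -m creep '[{"fingers":1,"x":0,"y":0,"z":0.01,"turn":0},{"fingers":1,"x":0,"y":0,"z":0.02,"turn":0},{"fingers":1,"x":0,"y":0,"z":0.03,"turn":0},{"fingers":1,"x":0,"y":-0.01,"z":0.03,"turn":0},{"fingers":1,"x":-0.01,"y":-0.03,"z":0.02,"turn":0},{"fingers":1,"x":-0.012,"y":-0.03,"z":0,"turn":0},{"fingers":1,"x":-0.012,"y":-0.03,"z":0,"turn":0},{"fingers":1,"x":-0.012,"y":-0.03,"z":0,"turn":0},{"fingers":1,"x":-0.012,"y":-0.03,"z":0,"turn":0},{"fingers":1,"x":-0.012,"y":-0.03,"z":0,"turn":0}]'
python3 -m creep '[{"fingers":1,"x":-0.012,"y":-0.03,"z":0,"turn":0},{"fingers":1,"x":-0.012,"y":-0.03,"z":0,"turn":0},{"fingers":1,"x":-0.01,"y":-0.03,"z":0,"turn":0},{"fingers":1,"x":0,"y":-0.03,"z":0,"turn":0},{"fingers":1,"x":0,"y":0,"z":0,"turn":0},{"fingers":1,"x":0,"y":0,"z":0,"turn":0},{"fingers":1,"x":0,"y":0,"z":0,"turn":0}]'
```

```text
time_s: 11.75
ee_pos: [0.4911, -0.1698, 0.1413]
eef_rot: [0.694, 0.72, -0.0, -0.0]
force: [1.1, 0.3, -2.0]
grip_width: 0.0465
gripper_force: 61.9
time_s: 12.45
ee_pos: [0.4584, -0.2871, 0.141]
eef_rot: [0.693, 0.721, 0.0, -0.001]
force: [-0.3, -0.1, -1.4]
grip_width: 0.0469
gripper_force: 62.0
```

Lower to z ≈ 0.031 (Δ −0.109).

```bash
python3 -m creep '[{"fingers":1,"x":0,"y":-0.003,"z":-0.025,"turn":0},{"fingers":1,"x":0,"y":0,"z":-0.03,"turn":0},{"fingers":1,"x":0,"y":0,"z":-0.025,"turn":0},{"fingers":1,"x":0,"y":0,"z":-0.015,"turn":0},{"fingers":1,"x":0,"y":0,"z":-0.008,"turn":0},{"fingers":1,"x":0,"y":0,"z":0,"turn":0},{"fingers":1,"x":0,"y":0,"z":0,"turn":0}]'
```

```text
time_s: 13.15
ee_pos: [0.4589, -0.2916, 0.039]
eef_rot: [0.693, 0.721, 0.0, 0.001]
force: [0.1, 0.4, -1.7]
grip_width: 0.0468
gripper_force: 62.0
```

```bash
python3 -m creep '[{"fingers":1,"x":0,"y":0,"z":-0.003,"turn":0},{"fingers":1,"x":0,"y":0,"z":-0.003,"turn":0},{"fingers":1,"x":0,"y":0,"z":-0.001,"turn":0},{"fingers":1,"x":0,"y":0,"z":0,"turn":0},{"fingers":1,"x":0,"y":0,"z":0,"turn":0}]'
```

```text
time_s: 13.65
ee_pos: [0.458, -0.2919, 0.0314]
eef_rot: [0.694, 0.72, 0.0, 0.0]
force: [-0.6, -0.2, -1.0]
grip_width: 0.0469
gripper_force: 62.0
```

```bash
python3 -m creep '[{"fingers":1,"x":0,"y":0,"z":-0.001,"turn":0},{"fingers":1,"x":0,"y":0,"z":0,"turn":0},{"fingers":1,"x":0,"y":0,"z":0,"turn":0}]'
```

```text
time_s: 13.95
ee_pos: [0.4582, -0.292, 0.0312]
eef_rot: [0.694, 0.72, 0.0, 0.0]
force: [-1.8, 0.6, 5.9]
grip_width: 0.047
gripper_force: 62.4
```

```bash
python3 -m creep '[{"fingers":0.4,"x":0,"y":0,"z":0,"turn":0},{"fingers":0.3,"x":0,"y":0,"z":0,"turn":0},{"fingers":0.2,"x":0,"y":0,"z":0,"turn":0},{"fingers":0.2,"x":0,"y":0,"z":0,"turn":0},{"fingers":0.2,"x":0,"y":0,"z":0,"turn":0},{"fingers":0.2,"x":0,"y":0,"z":0.02,"turn":0},{"fingers":0.2,"x":0,"y":0,"z":0.03,"turn":0},{"fingers":0.2,"x":0,"y":0,"z":0.03,"turn":0},{"fingers":0.2,"x":0,"y":0.02,"z":0.03,"turn":0},{"fingers":0.2,"x":0.01,"y":0.03,"z":0.02,"turn":0}]'
python3 -m creep '[{"fingers":0.2,"x":0.01,"y":0.035,"z":0,"turn":0},{"fingers":0.2,"x":0.01,"y":0.035,"z":0,"turn":0},{"fingers":0.2,"x":0.01,"y":0.035,"z":0,"turn":0},{"fingers":0.2,"x":0.01,"y":0.035,"z":0,"turn":0},{"fingers":0.2,"x":0.01,"y":0.035,"z":0,"turn":0},{"fingers":0.2,"x":0.01,"y":0.035,"z":0,"turn":0},{"fingers":0.2,"x":0.01,"y":0.035,"z":0,"turn":0},{"fingers":0.2,"x":0.01,"y":0.035,"z":0,"turn":-0.01},{"fingers":0.2,"x":0.01,"y":0.035,"z":0,"turn":-0.01},{"fingers":0.2,"x":0,"y":0.017,"z":0,"turn":0}]'
python3 -m creep '[{"fingers":0.2,"x":0,"y":0,"z":0,"turn":0},{"fingers":0.2,"x":0,"y":0,"z":0,"turn":0},{"fingers":0.2,"x":0,"y":0,"z":0,"turn":0}]'
```

```text
time_s: 14.95
ee_pos: [0.467, -0.2449, 0.1628]
eef_rot: [0.696, 0.718, -0.0, 0.002]
force: [1.8, 0.6, -0.0]
grip_width: 0.0683
gripper_force: 0.0
time_s: 15.95
ee_pos: [0.5587, 0.0953, 0.1599]
eef_rot: [0.699, 0.715, 0.001, -0.001]
force: [-0.8, 0.3, -0.0]
grip_width: 0.0681
gripper_force: 0.0
time_s: 16.25
ee_pos: [0.558, 0.0875, 0.1604]
eef_rot: [0.702, 0.712, -0.0, 0.001]
force: [-0.0, -0.5, -0.6]
grip_width: 0.0685
gripper_force: 0.0
```

```bash
python3 -m creep '[{"fingers":0.2,"x":0.0005,"y":0.002,"z":-0.03,"turn":0},{"fingers":0.2,"x":0,"y":0,"z":-0.03,"turn":0},{"fingers":0.2,"x":0,"y":0,"z":-0.03,"turn":0},{"fingers":0.2,"x":0,"y":0,"z":-0.025,"turn":0},{"fingers":0.2,"x":0,"y":0,"z":-0.012,"turn":0},{"fingers":0.2,"x":0,"y":0,"z":0,"turn":0},{"fingers":0.25,"x":0,"y":0,"z":0,"turn":0},{"fingers":0.3,"x":0,"y":0,"z":0,"turn":0},{"fingers":0.35,"x":0,"y":0,"z":0,"turn":0},{"fingers":0.38,"x":0,"y":0,"z":0,"turn":0}]'
python3 -m creep '[{"fingers":0.42,"x":0,"y":0,"z":0,"turn":0},{"fingers":0.46,"x":0,"y":0,"z":0,"turn":0},{"fingers":0.6,"x":0,"y":0,"z":0,"turn":0},{"fingers":1,"x":0,"y":0,"z":0,"turn":0},{"fingers":1,"x":0,"y":0,"z":0,"turn":0},{"fingers":1,"x":0,"y":0,"z":0,"turn":0}]'
```

```text
time_s: 17.25
ee_pos: [0.5593, 0.0924, 0.0343]
eef_rot: [0.701, 0.714, 0.001, 0.0]
force: [0.6, -0.1, -0.8]
grip_width: 0.0529
gripper_force: 0.0
time_s: 17.85
ee_pos: [0.5591, 0.0924, 0.034]
eef_rot: [0.701, 0.714, 0.001, 0.0]
force: [-1.0, -0.0, 5.0]
grip_width: 0.0472
gripper_force: 60.9
```

```bash
python3 -m creep '[{"fingers":1,"x":0,"y":0,"z":0.01,"turn":0},{"fingers":1,"x":0,"y":0,"z":0.02,"turn":0},{"fingers":1,"x":0,"y":0,"z":0.03,"turn":0},{"fingers":1,"x":0,"y":-0.01,"z":0.03,"turn":0},{"fingers":1,"x":-0.01,"y":-0.03,"z":0.02,"turn":0},{"fingers":1,"x":-0.015,"y":-0.03,"z":0,"turn":0},{"fingers":1,"x":-0.015,"y":-0.03,"z":0,"turn":0},{"fingers":1,"x":-0.015,"y":-0.03,"z":0,"turn":0},{"fingers":1,"x":-0.015,"y":-0.03,"z":0,"turn":0},{"fingers":1,"x":-0.015,"y":-0.03,"z":0,"turn":0}]'
python3 -m creep '[{"fingers":1,"x":-0.015,"y":-0.03,"z":0,"turn":0},{"fingers":1,"x":-0.015,"y":-0.03,"z":0,"turn":0},{"fingers":1,"x":-0.015,"y":-0.03,"z":0,"turn":0},{"fingers":1,"x":-0.015,"y":-0.03,"z":0,"turn":0},{"fingers":1,"x":-0.015,"y":-0.03,"z":0,"turn":0},{"fingers":1,"x":-0.015,"y":-0.03,"z":0,"turn":0},{"fingers":1,"x":-0.006,"y":-0.006,"z":0,"turn":0},{"fingers":1,"x":0,"y":0,"z":0,"turn":0},{"fingers":1,"x":0,"y":0,"z":0,"turn":0},{"fingers":1,"x":0,"y":0,"z":0,"turn":0}]'
```

```text
time_s: 18.85
ee_pos: [0.4716, -0.0988, 0.1426]
eef_rot: [0.701, 0.713, -0.001, -0.001]
force: [0.8, -1.1, -3.9]
grip_width: 0.0472
gripper_force: 62.8
time_s: 19.85
ee_pos: [0.3785, -0.2818, 0.1429]
eef_rot: [0.7, 0.715, 0.0, -0.001]
force: [0.0, -0.3, -3.8]
grip_width: 0.0475
gripper_force: 62.7
```

Target z ≈ 0.033 (Δ −0.110).

```bash
python3 -m creep '[{"fingers":1,"x":0,"y":-0.002,"z":-0.025,"turn":0},{"fingers":1,"x":0,"y":0,"z":-0.03,"turn":0},{"fingers":1,"x":0,"y":0,"z":-0.025,"turn":0},{"fingers":1,"x":0,"y":0,"z":-0.015,"turn":0},{"fingers":1,"x":0,"y":0,"z":-0.008,"turn":0},{"fingers":1,"x":0,"y":0,"z":-0.003,"turn":0},{"fingers":1,"x":0,"y":0,"z":0,"turn":0},{"fingers":1,"x":0,"y":0,"z":0,"turn":0}]'
```

```text
time_s: 20.65
ee_pos: [0.3785, -0.2862, 0.0382]
eef_rot: [0.7, 0.714, 0.0, 0.001]
force: [0.1, -1.6, -3.2]
grip_width: 0.0473
gripper_force: 62.6
```

```bash
python3 -m creep '[{"fingers":1,"x":0,"y":0,"z":-0.003,"turn":0},{"fingers":1,"x":0,"y":0,"z":-0.002,"turn":0},{"fingers":1,"x":0,"y":0,"z":-0.001,"turn":0},{"fingers":1,"x":0,"y":0,"z":0,"turn":0},{"fingers":1,"x":0,"y":0,"z":0,"turn":0}]'
```

```text
time_s: 21.15
ee_pos: [0.3781, -0.2861, 0.033]
eef_rot: [0.701, 0.713, 0.001, 0.0]
force: [-1.9, 3.4, 9.0]
grip_width: 0.0473
gripper_force: 64.3
```

```bash
python3 -m creep '[{"fingers":0.4,"x":0,"y":0,"z":0,"turn":0},{"fingers":0.3,"x":0,"y":0,"z":0,"turn":0},{"fingers":0.2,"x":0,"y":0,"z":0,"turn":0},{"fingers":0.2,"x":0,"y":0,"z":0,"turn":0},{"fingers":0.2,"x":0,"y":0,"z":0,"turn":0},{"fingers":0.2,"x":0,"y":0,"z":0.02,"turn":0},{"fingers":0.2,"x":0,"y":0,"z":0.03,"turn":0},{"fingers":0.2,"x":0,"y":0,"z":0.03,"turn":0},{"fingers":0.2,"x":0.02,"y":0.02,"z":0.03,"turn":0},{"fingers":0.1,"x":0.025,"y":0.03,"z":0.02,"turn":0}]'
python3 -m creep '[{"fingers":0.1,"x":0.025,"y":0.032,"z":0,"turn":0.01},{"fingers":0.1,"x":0.025,"y":0.032,"z":0,"turn":0.01},{"fingers":0.1,"x":0.025,"y":0.032,"z":0,"turn":0.01},{"fingers":0.1,"x":0.025,"y":0.032,"z":0,"turn":0.01},{"fingers":0.1,"x":0.025,"y":0.032,"z":0,"turn":0.01},{"fingers":0.1,"x":0.025,"y":0.032,"z":0,"turn":0},{"fingers":0.1,"x":0.025,"y":0.032,"z":0,"turn":0},{"fingers":0.1,"x":0.025,"y":0.032,"z":0,"turn":0},{"fingers":0,"x":0,"y":0,"z":0,"turn":0},{"fingers":0,"x":0,"y":0,"z":0,"turn":0}]'
python3 - <<'E'
from h import *
o=manip.get_obs(); p=o['ee_pos']; q=o['eef_rot']; print(p,2*np.arctan2(q[1],q[0])-np.pi/2)
shot('wrist','w5'); crop('w5',0,0,512,384,1.5,'w5b')
E
```

```text
time_s: 22.15
ee_pos: [0.4225, -0.2385, 0.1638]
eef_rot: [0.703, 0.711, 0.0, 0.002]
force: [0.9, -0.1, -0.0]
grip_width: 0.0768
gripper_force: 0.0
time_s: 23.15
ee_pos: [0.6225, 0.0214, 0.1603]
eef_rot: [0.682, 0.732, -0.001, -0.0]
force: [-0.5, -1.5, -0.9]
grip_width: 0.0858
gripper_force: 0.0
[0.6225338  0.02144979 0.16034977] 0.07095343527199272
```

View pics/w5b.png

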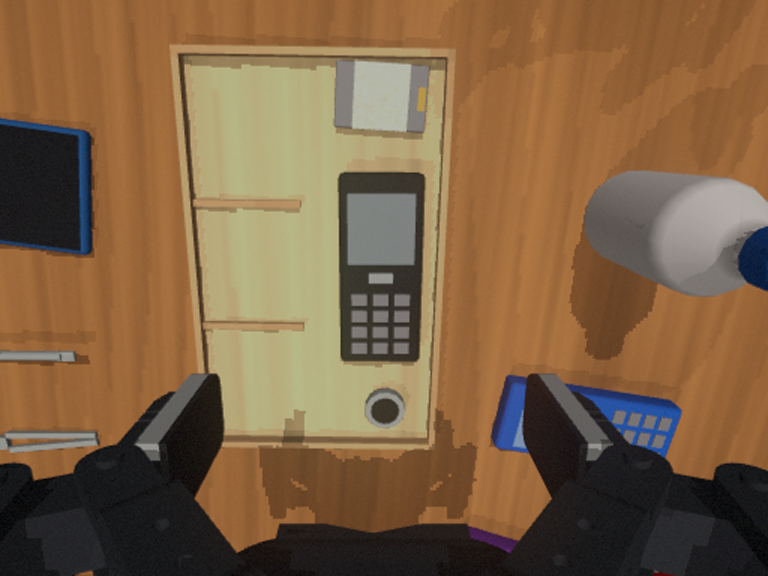

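Run:
```python
from h import *
q=[ray('w5',u/1.5,v/1.5,.02)[:2] for u,v in [(338,173),(425,174),(418,361),(341,359)]]
print(np.round(q,4),np.mean(q,0)); a=(q[0]+q[1])/2-(q[2]+q[3])/2; print(np.arctan2(-a[0],a[1]))
print('rim',ray('w5',455/1.5,50/1.5,.012),ray('w5',433/1.5,446/1.5,.012))
```

```text
[[ 0.5991  0.0751]
 [ 0.6461  0.0779]
 [ 0.6528 -0.0315]
 [ 0.6066 -0.0335]] [0.62612783 0.02198262]
0.06503212755531647
rim [0.65625148 0.14157887 0.012     ] [ 0.66923295 -0.09381704  0.012     ]
```

```bash
python3 -m creep '[{"fingers":0.3,"x":0.003,"y":0,"z":-0.025,"turn":0},{"fingers":0.3,"x":0,"y":0,"z":-0.03,"turn":0},{"fingers":0.3,"x":0,"y":0,"z":-0.03,"turn":0},{"fingers":0.3,"x":0,"y":0,"z":-0.025,"turn":0},{"fingers":0.3,"x":0,"y":0,"z":-0.015,"turn":0},{"fingers":0.3,"x":0,"y":0,"z":-0.007,"turn":0},{"fingers":0.3,"x":0,"y":0,"z":0,"turn":0},{"fingers":0.3,"x":0,"y":0,"z":0,"turn":0},{"fingers":0.3,"x":0,"y":0,"z":0,"turn":0}]'
```

```text
time_s: 24.1
ee_pos: [0.6268, 0.02, 0.0309]
eef_rot: [0.683, 0.731, 0.001, 0.001]
force: [0.6, 1.1, -0.4]
grip_width: 0.0599
gripper_force: 0.0
```

```bash
python3 -m creep '[{"fingers":0.3,"x":-0.001,"y":0.002,"z":-0.005,"turn":0},{"fingers":0.3,"x":0,"y":0,"z":-0.005,"turn":0},{"fingers":0.3,"x":0,"y":0,"z":-0.003,"turn":0},{"fingers":0.3,"x":0,"y":0,"z":0,"turn":0},{"fingers":0.3,"x":0,"y":0,"z":0,"turn":0}]'
python3 -m creep '[{"fingers":0.3,"x":0,"y":0,"z":-0.002,"turn":0},{"fingers":0.3,"x":0,"y":0,"z":-0.002,"turn":0},{"fingers":0.3,"x":0,"y":0,"z":0,"turn":0},{"fingers":0.3,"x":0,"y":0,"z":0,"turn":0}]'
```

```text
time_s: 24.6
ee_pos: [0.6244, 0.0221, 0.0161]
eef_rot: [0.683, 0.731, -0.0, -0.0]
force: [-0.5, -0.0, -0.6]
grip_width: 0.0597
gripper_force: 0.0
time_s: 25.0
ee_pos: [0.6245, 0.0222, 0.0122]
eef_rot: [0.683, 0.731, -0.0, -0.0]
force: [-0.5, 0.5, 0.7]
grip_width: 0.0596
gripper_force: 0.0
```

```bash
for i in 1 2; do :; done; python3 -m creep '[{"fingers":0.3,"x":0.001,"y":0,"z":-0.001,"turn":0},{"fingers":0.3,"x":0,"y":0,"z":-0.001,"turn":0},{"fingers":0.3,"x":0,"y":0,"z":0,"turn":0},{"fingers":0.3,"x":0,"y":0,"z":0,"turn":0}]'
```

```text
time_s: 25.4
ee_pos: [0.6255, 0.0222, 0.0102]
eef_rot: [0.683, 0.731, -0.0, -0.0]
force: [-0.0, -0.9, 0.1]
grip_width: 0.0599
gripper_force: 0.0
```

```bash
python3 -m creep '[{"fingers":0.34,"x":0,"y":0,"z":0,"turn":0},{"fingers":0.38,"x":0,"y":0,"z":0,"turn":0},{"fingers":0.41,"x":0,"y":0,"z":0,"turn":0},{"fingers":0.44,"x":0,"y":0,"z":0,"turn":0},{"fingers":0.5,"x":0,"y":0,"z":0,"turn":0},{"fingers":1,"x":0,"y":0,"z":0,"turn":0},{"fingers":1,"x":0,"y":0,"z":0,"turn":0},{"fingers":1,"x":0,"y":0,"z":0,"turn":0}]'
```

```text
time_s: 26.2
ee_pos: [0.626, 0.0221, 0.011]
eef_rot: [0.683, 0.731, 0.0, 0.0]
force: [-0.1, 0.1, 4.8]
grip_width: 0.046
gripper_force: 62.0
```

```bash
python3 -m creep '[{"fingers":1,"x":0,"y":0,"z":0.01,"turn":0},{"fingers":1,"x":0,"y":0,"z":0.02,"turn":0},{"fingers":1,"x":0,"y":0,"z":0.03,"turn":0},{"fingers":1,"x":-0.005,"y":0.005,"z":0.03,"turn":0},{"fingers":1,"x":-0.01,"y":0.01,"z":0.02,"turn":0.05},{"fingers":1,"x":-0.015,"y":0.02,"z":0.02,"turn":0.1},{"fingers":1,"x":-0.015,"y":0.02,"z":0,"turn":0.1},{"fingers":1,"x":-0.015,"y":0.02,"z":0,"turn":0.1},{"fingers":1,"x":-0.015,"y":0.02,"z":0,"turn":0.1},{"fingers":1,"x":-0.015,"y":0.02,"z":0,"turn":0.1}]'
python3 -m creep '[{"fingers":1,"x":-0.015,"y":0.02,"z":0,"turn":0.1},{"fingers":1,"x":-0.015,"y":0.02,"z":0,"turn":0.1},{"fingers":1,"x":-0.015,"y":0.02,"z":0,"turn":0.1},{"fingers":1,"x":-0.015,"y":0.02,"z":0,"turn":0.1},{"fingers":1,"x":-0.015,"y":0.02,"z":0,"turn":0.1},{"fingers":1,"x":-0.015,"y":0.02,"z":0,"turn":0.1},{"fingers":1,"x":-0.015,"y":0.02,"z":0,"turn":0.1},{"fingers":1,"x":-0.01,"y":0.015,"z":0,"turn":0.06},{"fingers":1,"x":0,"y":0,"z":0,"turn":0},{"fingers":1,"x":0,"y":0,"z":0,"turn":0}]'
python3 - <<'E'
from h import *
o=manip.get_obs(); p=o['ee_pos']; q=o['eef_rot']; print(p,2*np.arctan2(q[1],q[0])-np.pi/2)
shot('wrist','w6'); crop('w6',0,0,512,384,1.5,'w6b')
E
```

```text
time_s: 27.2
ee_pos: [0.5342, 0.1378, 0.14]
eef_rot: [0.457, 0.89, -0.0, -0.0]
force: [0.1, 0.1, -1.3]
grip_width: 0.046
gripper_force: 61.6
time_s: 28.2
ee_pos: [0.421, 0.2913, 0.1402]
eef_rot: [0.097, 0.995, -0.001, 0.0]
force: [-0.1, -0.5, -0.6]
grip_width: 0.046
gripper_force: 61.6
[0.42104059 0.29126657 0.14016637] 1.3766274359146764
```

View pics/w6b.png

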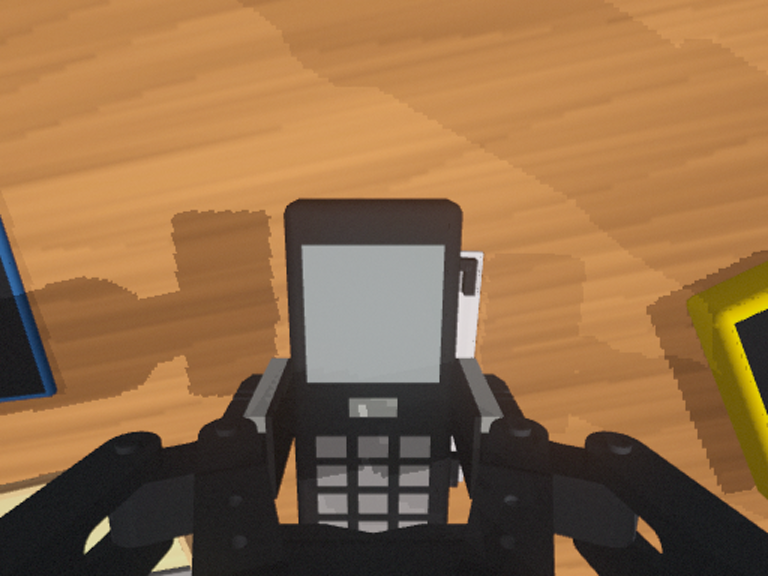

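```bash
python3 -m creep '[{"fingers":1,"x":0.03,"y":0,"z":0.015,"turn":0},{"fingers":1,"x":0.03,"y":0,"z":0.015,"turn":0},{"fingers":1,"x":0.03,"y":0,"z":0.015,"turn":0},{"fingers":1,"x":0.03,"y":0,"z":0.015,"turn":0},{"fingers":1,"x":0.025,"y":0,"z":0,"turn":0},{"fingers":1,"x":0,"y":0,"z":0,"turn":0},{"fingers":1,"x":0,"y":0,"z":0,"turn":0},{"fingers":1,"x":0,"y":0,"z":0,"turn":0}]'
python3 - <<'E'
from h import *
o=manip.get_obs(); p=o['ee_pos']; q=o['eef_rot']; print(p,2*np.arctan2(q[1],q[0])-np.pi/2)
shot('wrist','w7'); crop('w7',0,0,512,384,1.5,'w7b')
E
```

```text
time_s: 29.05
ee_pos: [0.5648, 0.2915, 0.1998]
eef_rot: [0.097, 0.995, -0.0, -0.001]
force: [-0.3, 0.1, -0.6]
grip_width: 0.0455
gripper_force: 61.7
[0.56476184 0.29151816 0.19975332] 1.3770477936879955
```

View pics/w7b.png

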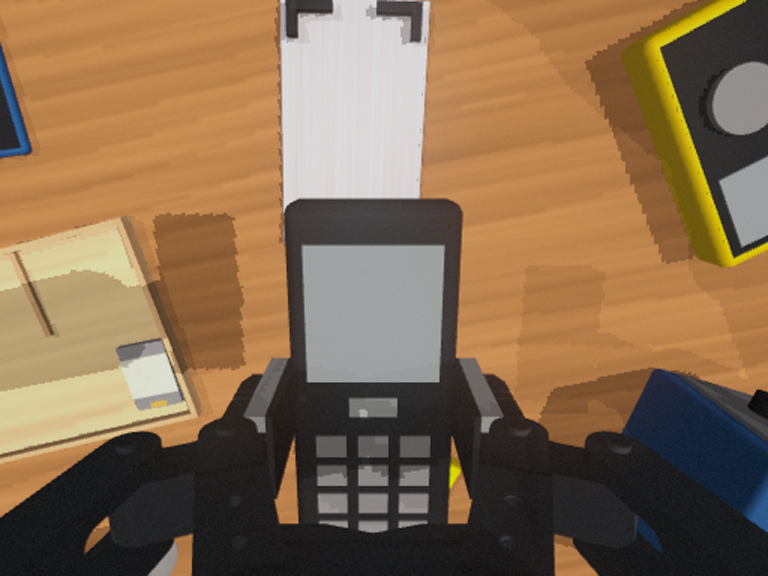

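Run:
```python
from h import *
g=lambda f,u,v,z=.004: ray(f,u/1.5,v/1.5,z)[:2]
L0,L1,R0,R1=g('w7',280,5),g('w7',284,195),g('w7',430,5),g('w7',421,196)
print(L0,L1,R0,R1)
aL=L1-L0;aR=R1-R0; print('yaw',np.arctan2(aL[1],aL[0]),np.arctan2(aR[1],aR[0]),'width',np.linalg.norm(L0-R0))
e=(g('w7',333,14)+g('w7',375,14))/2; th=(np.arctan2(aL[1],aL[0])+np.arctan2(aR[1],aR[0]))/2
d=np.array([np.cos(th),np.sin(th)]); n=np.array([-d[1],d[0]])
m=(L0+R0)/2; c=m+d*((e-m)@d+.066); print('c',c)
# far (+x) end from w1: plate corner (443,78); other: 
for z in (.004,):
  k=g('w1',443,78,z); print('w1 corner local',(k-c)@d,(k-c)@n)
k=g('w1',228,14,.004); print((k-c)@d,(k-c)@n)
# phone in hand: center relative to TCP, top face z: tip..
zt=.1998+.009
q=[g('w7',u,v,zt) for u,v in [(286,201),(462,201)]]; print('phone end',q, (q[0]+q[1])/2-np.array([.56476,.2915]))
dd=q[1]-q[0]; print(np.arctan2(dd[1],dd[0]))
```

```text
[0.40520972 0.26555773] [0.51418547 0.24122183] [0.42241745 0.35323349] [0.53209177 0.32923938]
yaw -0.21970992324931543 -0.21538252279068934 width 0.08934844187670424
c [0.48298279 0.29410615]
w1 corner local 0.07301993296311354 -0.04750135840820653
-0.07411871197583138 -0.04607071713935826
phone end [array([0.50492177, 0.27959997]), array([0.51366695, 0.32423135])] [-0.05546564  0.01041566]
1.3773052650283288
```

```bash
python3 -m creep '[{"fingers":1,"x":-0.027,"y":0.001,"z":-0.02,"turn":-0.012},{"fingers":1,"x":-0.027,"y":0.001,"z":-0.03,"turn":-0.012},{"fingers":1,"x":-0.0275,"y":0.0005,"z":-0.03,"turn":0},{"fingers":1,"x":0,"y":0,"z":-0.03,"turn":0},{"fingers":1,"x":0,"y":0,"z":-0.03,"turn":0},{"fingers":1,"x":0,"y":0,"z":-0.015,"turn":0},{"fingers":1,"x":0,"y":0,"z":0,"turn":0},{"fingers":1,"x":0,"y":0,"z":0,"turn":0},{"fingers":1,"x":0,"y":0,"z":0,"turn":0}]'
```

```text
time_s: 30.0
ee_pos: [0.485, 0.2955, 0.047]
eef_rot: [0.108, 0.994, 0.001, 0.001]
force: [0.3, 0.1, 0.5]
grip_width: 0.0461
gripper_force: 61.7
```

```bash
python3 -m creep '[{"fingers":1,"x":-0.0015,"y":-0.0015,"z":-0.015,"turn":0},{"fingers":1,"x":0,"y":0,"z":-0.01,"turn":0},{"fingers":1,"x":0,"y":0,"z":-0.005,"turn":0},{"fingers":1,"x":0,"y":0,"z":-0.003,"turn":0},{"fingers":1,"x":0,"y":0,"z":0,"turn":0},{"fingers":1,"x":0,"y":0,"z":0,"turn":0}]'
```

```text
time_s: 30.6
ee_pos: [0.483, 0.2934, 0.0127]
eef_rot: [0.108, 0.994, 0.0, 0.0]
force: [0.4, -0.1, -0.5]
grip_width: 0.0461
gripper_force: 61.7
```

```bash
python3 -m creep '[{"fingers":1,"x":0,"y":0,"z":-0.001,"turn":0},{"fingers":1,"x":0,"y":0,"z":-0.001,"turn":0},{"fingers":1,"x":0,"y":0,"z":0,"turn":0},{"fingers":1,"x":0,"y":0,"z":0,"turn":0}]'
```

```text
time_s: 31.0
ee_pos: [0.4829, 0.2935, 0.011]
eef_rot: [0.108, 0.994, 0.0, 0.0]
force: [0.2, 0.4, 3.9]
grip_width: 0.046
gripper_force: 62.2
```

Contact. Release, rise, look.

```bash
python3 -m creep '[{"fingers":0.42,"x":0,"y":0,"z":0,"turn":0},{"fingers":0.35,"x":0,"y":0,"z":0,"turn":0},{"fingers":0.2,"x":0,"y":0,"z":0,"turn":0},{"fingers":0.2,"x":0,"y":0,"z":0,"turn":0},{"fingers":0.2,"x":0,"y":0,"z":0,"turn":0},{"fingers":0.2,"x":0,"y":0,"z":0.02,"turn":0},{"fingers":0.2,"x":0,"y":0,"z":0.03,"turn":0},{"fingers":0.2,"x":0,"y":0,"z":0.03,"turn":0},{"fingers":0.2,"x":0,"y":0,"z":0.03,"turn":0},{"fingers":0.2,"x":0.03,"y":-0.01,"z":0.03,"turn":0}]'
python3 -m creep '[{"fingers":0.2,"x":0.03,"y":-0.01,"z":0.03,"turn":-0.1},{"fingers":0.2,"x":0.02,"y":-0.02,"z":0.01,"turn":-0.1},{"fingers":0.2,"x":0.01,"y":-0.03,"z":0,"turn":-0.1},{"fingers":0.2,"x":0,"y":-0.03,"z":0,"turn":-0.1},{"fingers":0.2,"x":0,"y":-0.03,"z":0,"turn":-0.1},{"fingers":0.2,"x":0,"y":0,"z":0,"turn":0},{"fingers":0.2,"x":0,"y":0,"z":0,"turn":0}]'
python3 - <<'E'
from h import *
shot('wrist','w8'); shot('top','t8')
a=cv2.imread('pics/w8.png'); b=cv2.imread('pics/t8.png')
b=cv2.resize(b[150:300,80:420],(512,226)); cv2.imwrite('pics/m8.png',np.vstack([a[:374],b]))
E
```

```text
time_s: 32.0
ee_pos: [0.508, 0.2868, 0.1511]
eef_rot: [0.104, 0.995, 0.001, -0.003]
force: [0.5, 1.8, -0.5]
grip_width: 0.0686
gripper_force: 0.0
time_s: 32.7
ee_pos: [0.5726, 0.1625, 0.1904]
eef_rot: [0.351, 0.936, 0.0, -0.0]
force: [0.1, 0.6, -0.1]
grip_width: 0.068
gripper_force: 0.0
```

View pics/m8.png

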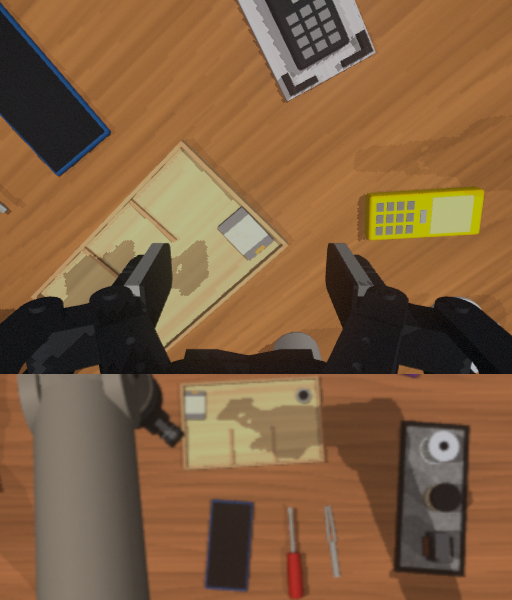

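```bash
python3 -m creep '[{"fingers":0.2,"x":-0.003,"y":-0.03,"z":0,"turn":-0.102},{"fingers":0.2,"x":-0.003,"y":-0.03,"z":0,"turn":-0.102},{"fingers":0.2,"x":-0.003,"y":-0.03,"z":0,"turn":-0.102},{"fingers":0.2,"x":-0.003,"y":-0.03,"z":0,"turn":-0.102},{"fingers":0.2,"x":-0.003,"y":-0.03,"z":0,"turn":-0.102},{"fingers":0.2,"x":-0.003,"y":-0.03,"z":0,"turn":-0.102},{"fingers":0.2,"x":-0.003,"y":-0.03,"z":0,"turn":-0.102},{"fingers":0.2,"x":-0.003,"y":-0.03,"z":0,"turn":-0.102},{"fingers":0.2,"x":-0.003,"y":-0.03,"z":0,"turn":0},{"fingers":0.2,"x":-0.003,"y":-0.03,"z":0,"turn":0}]'
python3 -m creep '[{"fingers":0.2,"x":0,"y":-0.03,"z":0,"turn":0},{"fingers":0.2,"x":0,"y":-0.03,"z":0,"turn":0},{"fingers":0.2,"x":0,"y":-0.03,"z":0,"turn":0},{"fingers":0.2,"x":0,"y":-0.03,"z":0,"turn":0},{"fingers":0.2,"x":0,"y":-0.03,"z":0,"turn":0},{"fingers":0.2,"x":0,"y":-0.01,"z":0,"turn":0},{"fingers":0.2,"x":0,"y":0,"z":0,"turn":0},{"fingers":0.2,"x":0,"y":0,"z":0,"turn":0},{"fingers":0.2,"x":0,"y":0,"z":0,"turn":0}]'
```

```text
time_s: 33.8
ee_pos: [0.5432, -0.1358, 0.1902]
eef_rot: [0.692, 0.722, 0.0, -0.0]
force: [0.3, -0.1, 0.9]
grip_width: 0.0682
gripper_force: 0.0
time_s: 34.7
ee_pos: [0.5437, -0.2938, 0.1901]
eef_rot: [0.692, 0.722, 0.001, -0.001]
force: [-0.4, 0.0, 0.9]
grip_width: 0.0679
gripper_force: 0.0
```

```bash
python3 -m creep '[{"fingers":0.2,"x":-0.0015,"y":-0.003,"z":-0.03,"turn":0},{"fingers":0.2,"x":0,"y":0,"z":-0.03,"turn":0},{"fingers":0.2,"x":0,"y":0,"z":-0.03,"turn":0},{"fingers":0.2,"x":0,"y":0,"z":-0.03,"turn":0},{"fingers":0.2,"x":0,"y":0,"z":-0.025,"turn":0},{"fingers":0.2,"x":0,"y":0,"z":-0.011,"turn":0},{"fingers":0.2,"x":0,"y":0,"z":-0.004,"turn":0},{"fingers":0.2,"x":0,"y":0,"z":0,"turn":0},{"fingers":0.2,"x":0,"y":0,"z":0,"turn":0}]'
```

```text
time_s: 35.6
ee_pos: [0.5422, -0.3003, 0.0319]
eef_rot: [0.693, 0.721, 0.0, 0.001]
force: [0.7, -0.8, 0.8]
grip_width: 0.0686
gripper_force: 0.0
```

```bash
python3 -m creep '[{"fingers":0.2,"x":0,"y":0.0015,"z":-0.0025,"turn":0},{"fingers":0.25,"x":0,"y":0,"z":0,"turn":0},{"fingers":0.3,"x":0,"y":0,"z":0,"turn":0},{"fingers":0.35,"x":0,"y":0,"z":0,"turn":0},{"fingers":0.4,"x":0,"y":0,"z":0,"turn":0},{"fingers":0.45,"x":0,"y":0,"z":0,"turn":0},{"fingers":0.6,"x":0,"y":0,"z":0,"turn":0},{"fingers":1,"x":0,"y":0,"z":0,"turn":0},{"fingers":1,"x":0,"y":0,"z":0,"turn":0},{"fingers":1,"x":0,"y":0,"z":0,"turn":0}]'
```

```text
time_s: 36.6
ee_pos: [0.5417, -0.2985, 0.0285]
eef_rot: [0.693, 0.72, 0.0, 0.001]
force: [2.1, 0.4, 4.8]
grip_width: 0.0487
gripper_force: 62.2
```

```bash
python3 -m creep '[{"fingers":1,"x":0,"y":0,"z":0.01,"turn":0},{"fingers":1,"x":0,"y":0,"z":0.02,"turn":0},{"fingers":1,"x":0,"y":0,"z":0.03,"turn":0},{"fingers":1,"x":0,"y":0.01,"z":0.03,"turn":0},{"fingers":1,"x":0.005,"y":0.03,"z":0.01,"turn":0},{"fingers":1,"x":0.005,"y":0.03,"z":0,"turn":0},{"fingers":1,"x":0.005,"y":0.03,"z":0,"turn":0},{"fingers":1,"x":0.005,"y":0.03,"z":0,"turn":0},{"fingers":1,"x":0.005,"y":0.03,"z":0,"turn":0},{"fingers":1,"x":0.001,"y":0.03,"z":0,"turn":0}]'
python3 -m creep '[{"fingers":1,"x":0,"y":0.03,"z":0,"turn":0},{"fingers":1,"x":0,"y":0.015,"z":0,"turn":0},{"fingers":1,"x":0,"y":0,"z":0,"turn":0},{"fingers":1,"x":0,"y":0,"z":0,"turn":0},{"fingers":1,"x":0,"y":0,"z":0,"turn":0}]'
```

```text
time_s: 37.6
ee_pos: [0.5659, -0.1069, 0.1267]
eef_rot: [0.694, 0.72, -0.001, -0.001]
force: [0.3, 0.4, -2.7]
grip_width: 0.0489
gripper_force: 62.4
time_s: 38.1
ee_pos: [0.5666, -0.0666, 0.1279]
eef_rot: [0.695, 0.719, -0.001, 0.001]
force: [-0.2, -0.6, -3.3]
grip_width: 0.0485
gripper_force: 62.4
```

```bash
python3 -m creep '[{"fingers":1,"x":0.001,"y":0.004,"z":-0.025,"turn":0},{"fingers":1,"x":0,"y":0,"z":-0.03,"turn":0},{"fingers":1,"x":0,"y":0,"z":-0.02,"turn":0},{"fingers":1,"x":0,"y":0,"z":-0.01,"turn":0},{"fingers":1,"x":0,"y":0,"z":-0.006,"turn":0},{"fingers":1,"x":0,"y":0,"z":0,"turn":0},{"fingers":1,"x":0,"y":0,"z":0,"turn":0},{"fingers":1,"x":0,"y":0,"z":0,"turn":0}]'
```

```text
time_s: 38.9
ee_pos: [0.5692, -0.0597, 0.038]
eef_rot: [0.694, 0.72, 0.001, 0.001]
force: [-0.6, 0.1, -2.7]
grip_width: 0.0487
gripper_force: 62.5
```

```bash
python3 -m creep '[{"fingers":1,"x":-0.0014,"y":-0.0038,"z":-0.002,"turn":0},{"fingers":1,"x":0,"y":0,"z":-0.002,"turn":0},{"fingers":1,"x":0,"y":0,"z":-0.002,"turn":0},{"fingers":1,"x":0,"y":0,"z":0,"turn":0},{"fingers":1,"x":0,"y":0,"z":0,"turn":0}]'
```

```text
time_s: 39.4
ee_pos: [0.5666, -0.063, 0.0307]
eef_rot: [0.693, 0.72, -0.0, -0.0]
force: [0.0, 0.7, -3.1]
grip_width: 0.0484
gripper_force: 62.5
```

```bash
python3 -m creep '[{"fingers":1,"x":0.001,"y":-0.0005,"z":-0.001,"turn":0},{"fingers":1,"x":0,"y":0,"z":-0.0005,"turn":0},{"fingers":1,"x":0,"y":0,"z":0,"turn":0},{"fingers":1,"x":0,"y":0,"z":0,"turn":0}]'
```

```text
time_s: 39.8
ee_pos: [0.568, -0.0637, 0.0295]
eef_rot: [0.694, 0.72, 0.0, 0.0]
force: [0.1, -0.2, -2.0]
grip_width: 0.0488
gripper_force: 62.8
```

```bash
python3 -m creep '[{"fingers":1,"x":0,"y":0,"z":-0.0007,"turn":0},{"fingers":1,"x":0,"y":0,"z":0,"turn":0},{"fingers":1,"x":0,"y":0,"z":0,"turn":0}]'
```

```text
time_s: 40.1
ee_pos: [0.568, -0.0636, 0.0295]
eef_rot: [0.693, 0.72, 0.0, 0.0]
force: [-1.7, 0.3, 5.1]
grip_width: 0.0486
gripper_force: 62.9
```

```bash
python3 -m creep '[{"fingers":0.4,"x":0,"y":0,"z":0,"turn":0},{"fingers":0.3,"x":0,"y":0,"z":0,"turn":0},{"fingers":0.2,"x":0,"y":0,"z":0,"turn":0},{"fingers":0.2,"x":0,"y":0,"z":0,"turn":0},{"fingers":0.2,"x":0,"y":0,"z":0,"turn":0},{"fingers":0.2,"x":0,"y":0,"z":0.02,"turn":0},{"fingers":0.2,"x":0,"y":0,"z":0.03,"turn":0},{"fingers":0.2,"x":0,"y":0,"z":0.03,"turn":0},{"fingers":0.2,"x":-0.01,"y":-0.02,"z":0.03,"turn":0},{"fingers":0.2,"x":-0.014,"y":-0.028,"z":0.01,"turn":0}]'
python3 -m creep '[{"fingers":0.2,"x":-0.014,"y":-0.03,"z":0,"turn":0},{"fingers":0.2,"x":-0.014,"y":-0.03,"z":0,"turn":0},{"fingers":0.2,"x":-0.014,"y":-0.03,"z":0,"turn":0},{"fingers":0.2,"x":-0.014,"y":-0.03,"z":0,"turn":0},{"fingers":0.2,"x":-0.014,"y":-0.03,"z":0,"turn":0},{"fingers":0.2,"x":-0.014,"y":-0.03,"z":0,"turn":0},{"fingers":0.2,"x":0,"y":0,"z":0,"turn":0},{"fingers":0.2,"x":0,"y":0,"z":0,"turn":0},{"fingers":0.2,"x":0,"y":0,"z":0,"turn":0}]'
```

```text
time_s: 41.1
ee_pos: [0.5465, -0.1105, 0.1519]
eef_rot: [0.692, 0.722, 0.002, 0.002]
force: [0.4, -0.6, 0.4]
grip_width: 0.0684
gripper_force: 0.0
time_s: 42.0
ee_pos: [0.4604, -0.2903, 0.1484]
eef_rot: [0.693, 0.721, 0.001, -0.0]
force: [0.2, 0.4, -0.9]
grip_width: 0.0678
gripper_force: 0.0
```

```bash
python3 -m creep '[{"fingers":0.2,"x":-0.002,"y":0,"z":-0.03,"turn":0},{"fingers":0.2,"x":0,"y":0,"z":-0.03,"turn":0},{"fingers":0.2,"x":0,"y":0,"z":-0.03,"turn":0},{"fingers":0.2,"x":0,"y":0,"z":-0.015,"turn":0},{"fingers":0.2,"x":0,"y":0,"z":-0.008,"turn":0},{"fingers":0.2,"x":0,"y":0,"z":-0.003,"turn":0},{"fingers":0.2,"x":0,"y":0,"z":0,"turn":0},{"fingers":0.2,"x":0,"y":0,"z":0,"turn":0}]'
```

```text
time_s: 42.8
ee_pos: [0.4586, -0.2923, 0.0338]
eef_rot: [0.693, 0.72, 0.0, 0.001]
force: [-0.9, -0.3, -0.1]
grip_width: 0.0683
gripper_force: 0.0
```

```bash
python3 -m creep '[{"fingers":0.2,"x":0,"y":0,"z":-0.002,"turn":0},{"fingers":0.25,"x":0,"y":0,"z":0,"turn":0},{"fingers":0.3,"x":0,"y":0,"z":0,"turn":0},{"fingers":0.35,"x":0,"y":0,"z":0,"turn":0},{"fingers":0.4,"x":0,"y":0,"z":0,"turn":0},{"fingers":0.45,"x":0,"y":0,"z":0,"turn":0},{"fingers":0.6,"x":0,"y":0,"z":0,"turn":0},{"fingers":1,"x":0,"y":0,"z":0,"turn":0},{"fingers":1,"x":0,"y":0,"z":0,"turn":0},{"fingers":1,"x":0,"y":0,"z":0,"turn":0}]'
```

```text
time_s: 43.8
ee_pos: [0.4579, -0.2917, 0.031]
eef_rot: [0.694, 0.72, 0.0, 0.0]
force: [-0.7, 0.9, 5.5]
grip_width: 0.0467
gripper_force: 61.4
```

```bash
python3 -m creep '[{"fingers":1,"x":0,"y":0,"z":0.01,"turn":0},{"fingers":1,"x":0,"y":0,"z":0.02,"turn":0},{"fingers":1,"x":0,"y":0,"z":0.03,"turn":0},{"fingers":1,"x":0,"y":0.01,"z":0.03,"turn":0},{"fingers":1,"x":0.01,"y":0.03,"z":0.03,"turn":0},{"fingers":1,"x":0.011,"y":0.03,"z":0,"turn":0},{"fingers":1,"x":0.011,"y":0.03,"z":0,"turn":0},{"fingers":1,"x":0.011,"y":0.03,"z":0,"turn":0},{"fingers":1,"x":0.011,"y":0.03,"z":0,"turn":0},{"fingers":1,"x":0.011,"y":0.03,"z":0,"turn":0}]'
python3 -m creep '[{"fingers":1,"x":0.011,"y":0.03,"z":0,"turn":0},{"fingers":1,"x":0.011,"y":0.03,"z":0,"turn":0},{"fingers":1,"x":0.011,"y":0.03,"z":0,"turn":0},{"fingers":1,"x":0.006,"y":0.03,"z":0,"turn":0},{"fingers":1,"x":0,"y":0.003,"z":0,"turn":0},{"fingers":1,"x":0,"y":0,"z":0,"turn":0},{"fingers":1,"x":0,"y":0,"z":0,"turn":0},{"fingers":1,"x":0,"y":0,"z":0,"turn":0}]'
```

```text
time_s: 44.8
ee_pos: [0.5223, -0.1003, 0.1503]
eef_rot: [0.694, 0.72, -0.0, -0.0]
force: [-0.7, 0.0, -2.0]
grip_width: 0.0468
gripper_force: 61.9
time_s: 45.6
ee_pos: [0.5612, 0.0192, 0.1507]
eef_rot: [0.695, 0.719, -0.0, 0.0]
force: [0.0, 0.1, -1.4]
grip_width: 0.0469
gripper_force: 61.9
```

```bash
python3 -m creep '[{"fingers":1,"x":0,"y":0.001,"z":-0.03,"turn":0},{"fingers":1,"x":0,"y":0,"z":-0.03,"turn":0},{"fingers":1,"x":0,"y":0,"z":-0.025,"turn":0},{"fingers":1,"x":0,"y":0,"z":-0.015,"turn":0},{"fingers":1,"x":0,"y":0,"z":-0.007,"turn":0},{"fingers":1,"x":0,"y":0,"z":-0.003,"turn":0},{"fingers":1,"x":0,"y":0,"z":0,"turn":0},{"fingers":1,"x":0,"y":0,"z":0,"turn":0}]'
```

```text
time_s: 46.4
ee_pos: [0.5628, 0.0222, 0.0418]
eef_rot: [0.694, 0.72, 0.001, 0.001]
force: [-0.1, -0.2, -2.3]
grip_width: 0.0466
gripper_force: 62.0
```

```bash
python3 -m creep '[{"fingers":1,"x":0,"y":0,"z":-0.003,"turn":0},{"fingers":1,"x":0,"y":0,"z":-0.003,"turn":0},{"fingers":1,"x":0,"y":0,"z":-0.002,"turn":0},{"fingers":1,"x":0,"y":0,"z":0,"turn":0},{"fingers":1,"x":0,"y":0,"z":0,"turn":0}]'
```

```text
time_s: 46.9
ee_pos: [0.5616, 0.0224, 0.0325]
eef_rot: [0.694, 0.72, -0.0, -0.0]
force: [-0.5, -0.4, -3.1]
grip_width: 0.0467
gripper_force: 62.0
```

```bash
python3 -m creep '[{"fingers":1,"x":0.0005,"y":-0.0008,"z":-0.001,"turn":0},{"fingers":1,"x":0,"y":0,"z":0,"turn":0},{"fingers":1,"x":0,"y":0,"z":0,"turn":0}]'
```

```text
time_s: 47.2
ee_pos: [0.5622, 0.022, 0.032]
eef_rot: [0.693, 0.721, 0.0, -0.0]
force: [-0.8, 1.8, 3.1]
grip_width: 0.0467
gripper_force: 62.2
```

```bash
python3 -m creep '[{"fingers":0.4,"x":0,"y":0,"z":0,"turn":0},{"fingers":0.3,"x":0,"y":0,"z":0,"turn":0},{"fingers":0.2,"x":0,"y":0,"z":0,"turn":0},{"fingers":0.2,"x":0,"y":0,"z":0,"turn":0},{"fingers":0.2,"x":0,"y":0,"z":0,"turn":0},{"fingers":0.2,"x":0,"y":0,"z":0.02,"turn":0},{"fingers":0.2,"x":0,"y":0,"z":0.03,"turn":0},{"fingers":0.2,"x":0,"y":0,"z":0.03,"turn":0},{"fingers":0.2,"x":-0.01,"y":-0.02,"z":0.03,"turn":0},{"fingers":0.2,"x":-0.018,"y":-0.03,"z":0.01,"turn":0}]'
python3 -m creep '[{"fingers":0.2,"x":-0.018,"y":-0.03,"z":0,"turn":-0.01},{"fingers":0.2,"x":-0.018,"y":-0.03,"z":0,"turn":-0.01},{"fingers":0.2,"x":-0.018,"y":-0.03,"z":0,"turn":0},{"fingers":0.2,"x":-0.018,"y":-0.03,"z":0,"turn":0},{"fingers":0.2,"x":-0.018,"y":-0.03,"z":0,"turn":0},{"fingers":0.2,"x":-0.018,"y":-0.03,"z":0,"turn":0},{"fingers":0.2,"x":-0.018,"y":-0.03,"z":0,"turn":0},{"fingers":0.2,"x":-0.018,"y":-0.03,"z":0,"turn":0},{"fingers":0.2,"x":-0.012,"y":-0.016,"z":0,"turn":0},{"fingers":0.2,"x":0,"y":0,"z":0,"turn":0}]'
python3 -m creep '[{"fingers":0.2,"x":0,"y":0,"z":0,"turn":0},{"fingers":0.2,"x":0,"y":0,"z":0,"turn":0}]'
```

```text
time_s: 48.2
ee_pos: [0.5374, -0.0269, 0.1549]
eef_rot: [0.692, 0.722, 0.003, 0.003]
force: [-0.0, 0.3, 1.1]
grip_width: 0.0681
gripper_force: 0.0
time_s: 49.2
ee_pos: [0.3754, -0.2878, 0.152]
eef_rot: [0.703, 0.711, -0.001, 0.001]
force: [0.6, 0.4, 0.4]
grip_width: 0.0684
gripper_force: 0.0
time_s: 49.4
ee_pos: [0.3792, -0.2829, 0.1514]
eef_rot: [0.7, 0.714, 0.0, -0.0]
force: [-0.1, -0.7, -0.4]
grip_width: 0.0683
gripper_force: 0.0
```

```bash
python3 -m creep '[{"fingers":0.2,"x":-0.0005,"y":-0.001,"z":-0.03,"turn":0},{"fingers":0.2,"x":0,"y":0,"z":-0.03,"turn":0},{"fingers":0.2,"x":0,"y":0,"z":-0.03,"turn":0},{"fingers":0.2,"x":0,"y":0,"z":-0.015,"turn":0},{"fingers":0.2,"x":0,"y":0,"z":-0.008,"turn":0},{"fingers":0.2,"x":0,"y":0,"z":-0.003,"turn":0},{"fingers":0.2,"x":0,"y":0,"z":0,"turn":0},{"fingers":0.2,"x":0,"y":0,"z":0,"turn":0}]'
```

```text
time_s: 50.2
ee_pos: [0.3786, -0.2857, 0.0365]
eef_rot: [0.7, 0.714, 0.0, 0.001]
force: [-0.5, -0.2, 0.5]
grip_width: 0.0681
gripper_force: 0.0
```

```bash
python3 -m creep '[{"fingers":0.2,"x":0,"y":0,"z":-0.003,"turn":0},{"fingers":0.25,"x":0,"y":0,"z":0,"turn":0},{"fingers":0.3,"x":0,"y":0,"z":0,"turn":0},{"fingers":0.35,"x":0,"y":0,"z":0,"turn":0},{"fingers":0.4,"x":0,"y":0,"z":0,"turn":0},{"fingers":0.45,"x":0,"y":0,"z":0,"turn":0},{"fingers":0.6,"x":0,"y":0,"z":0,"turn":0},{"fingers":1,"x":0,"y":0,"z":0,"turn":0},{"fingers":1,"x":0,"y":0,"z":0,"turn":0},{"fingers":1,"x":0,"y":0,"z":0,"turn":0}]'
```

```text
time_s: 51.2
ee_pos: [0.3779, -0.2855, 0.033]
eef_rot: [0.701, 0.713, 0.0, 0.0]
force: [-0.0, 1.2, 4.9]
grip_width: 0.0474
gripper_force: 62.0
```

```bash
python3 -m creep '[{"fingers":1,"x":0,"y":0,"z":0.01,"turn":0},{"fingers":1,"x":0,"y":0,"z":0.02,"turn":0},{"fingers":1,"x":0,"y":0,"z":0.03,"turn":0},{"fingers":1,"x":0,"y":0.01,"z":0.03,"turn":0},{"fingers":1,"x":0.01,"y":0.03,"z":0.03,"turn":0},{"fingers":1,"x":0.015,"y":0.03,"z":0,"turn":0},{"fingers":1,"x":0.015,"y":0.03,"z":0,"turn":0},{"fingers":1,"x":0.015,"y":0.03,"z":0,"turn":0},{"fingers":1,"x":0.015,"y":0.03,"z":0,"turn":0},{"fingers":1,"x":0.015,"y":0.03,"z":0,"turn":0}]'
python3 -m creep '[{"fingers":1,"x":0.015,"y":0.03,"z":0,"turn":0},{"fingers":1,"x":0.015,"y":0.03,"z":0,"turn":0},{"fingers":1,"x":0.015,"y":0.03,"z":0,"turn":0},{"fingers":1,"x":0.015,"y":0.03,"z":0,"turn":0},{"fingers":1,"x":0.015,"y":0.03,"z":0,"turn":0},{"fingers":1,"x":0.015,"y":0.03,"z":0,"turn":0},{"fingers":1,"x":0.006,"y":0.008,"z":0,"turn":0},{"fingers":1,"x":0,"y":0,"z":0,"turn":0},{"fingers":1,"x":0,"y":0,"z":0,"turn":0},{"fingers":1,"x":0,"y":0,"z":0,"turn":0}]'
```

```text
time_s: 52.2
ee_pos: [0.4621, -0.0941, 0.1522]
eef_rot: [0.701, 0.713, -0.0, -0.001]
force: [0.7, -0.1, -3.7]
grip_width: 0.047
gripper_force: 63.0
time_s: 53.2
ee_pos: [0.5578, 0.0899, 0.1525]
eef_rot: [0.702, 0.712, -0.001, 0.0]
force: [-0.2, -0.4, -3.3]
grip_width: 0.0472
gripper_force: 62.9
```

```bash
python3 -m creep '[{"fingers":1,"x":0,"y":0.0015,"z":-0.03,"turn":0},{"fingers":1,"x":0,"y":0,"z":-0.03,"turn":0},{"fingers":1,"x":0,"y":0,"z":-0.025,"turn":0},{"fingers":1,"x":0,"y":0,"z":-0.015,"turn":0},{"fingers":1,"x":0,"y":0,"z":-0.007,"turn":0},{"fingers":1,"x":0,"y":0,"z":-0.003,"turn":0},{"fingers":1,"x":0,"y":0,"z":0,"turn":0},{"fingers":1,"x":0,"y":0,"z":0,"turn":0}]'
```

```text
time_s: 54.0
ee_pos: [0.5598, 0.0941, 0.0439]
eef_rot: [0.701, 0.713, 0.001, 0.001]
force: [0.0, 0.6, -3.1]
grip_width: 0.0473
gripper_force: 62.8
```

```bash
python3 -m creep '[{"fingers":1,"x":0,"y":-0.001,"z":-0.003,"turn":0},{"fingers":1,"x":0,"y":0,"z":-0.003,"turn":0},{"fingers":1,"x":0,"y":0,"z":-0.002,"turn":0},{"fingers":1,"x":0,"y":0,"z":0,"turn":0},{"fingers":1,"x":0,"y":0,"z":0,"turn":0}]'
```

```text
time_s: 54.5
ee_pos: [0.5586, 0.0931, 0.0345]
eef_rot: [0.701, 0.713, -0.0, -0.0]
force: [0.7, -0.7, -3.5]
grip_width: 0.0474
gripper_force: 62.8
```

```bash
python3 -m creep '[{"fingers":1,"x":0.0003,"y":-0.0002,"z":-0.001,"turn":0},{"fingers":1,"x":0,"y":0,"z":0,"turn":0},{"fingers":1,"x":0,"y":0,"z":0,"turn":0}]'
```

```text
time_s: 54.8
ee_pos: [0.5591, 0.0931, 0.034]
eef_rot: [0.701, 0.713, 0.0, -0.0]
force: [-1.0, 0.7, 1.2]
grip_width: 0.0469
gripper_force: 63.0
```

```bash
python3 -m creep '[{"fingers":0.4,"x":0,"y":0,"z":0,"turn":0},{"fingers":0.3,"x":0,"y":0,"z":0,"turn":0},{"fingers":0.2,"x":0,"y":0,"z":0,"turn":0},{"fingers":0.2,"x":0,"y":0,"z":0,"turn":0},{"fingers":0.2,"x":0,"y":0,"z":0,"turn":0},{"fingers":0.2,"x":0,"y":0,"z":0.02,"turn":0},{"fingers":0.2,"x":0,"y":0,"z":0.03,"turn":0},{"fingers":0.2,"x":0,"y":0,"z":0.03,"turn":0},{"fingers":0.2,"x":0,"y":-0.01,"z":0.03,"turn":0},{"fingers":0.2,"x":0,"y":-0.02,"z":0.025,"turn":0}]'
python3 -m creep '[{"fingers":0.2,"x":0,"y":-0.03,"z":0,"turn":0.01},{"fingers":0.2,"x":0,"y":-0.03,"z":0,"turn":0.01},{"fingers":0.2,"x":0,"y":-0.03,"z":0,"turn":0},{"fingers":0.2,"x":0,"y":-0.02,"z":0,"turn":0},{"fingers":0.2,"x":0,"y":0,"z":0,"turn":0},{"fingers":0.2,"x":0,"y":0,"z":0,"turn":0},{"fingers":0.2,"x":0,"y":0,"z":0,"turn":0}]'
python3 - <<'E'
from h import *
shot('wrist','w9'); crop('w9',0,0,512,384,1.5,'w9b')
for p in [(.567,-.061,.064),(.5615,.0185,.07),(.5585,.09,.066)]: print(proj('w9',p)*1.5)
E
```

```text
time_s: 55.8
ee_pos: [0.5594, 0.065, 0.1702]
eef_rot: [0.699, 0.715, 0.001, -0.0]
force: [1.4, 0.2, -0.6]
grip_width: 0.0684
gripper_force: 0.0
time_s: 56.5
ee_pos: [0.5591, -0.0448, 0.1683]
eef_rot: [0.693, 0.721, 0.0, -0.001]
force: [-0.9, 0.8, -0.2]
grip_width: 0.0682
gripper_force: 0.0
[387.93315035 320.59826792]
[384.85299673 160.20371192]
[385.60316982 -13.13197157]
```

View pics/w9b.png

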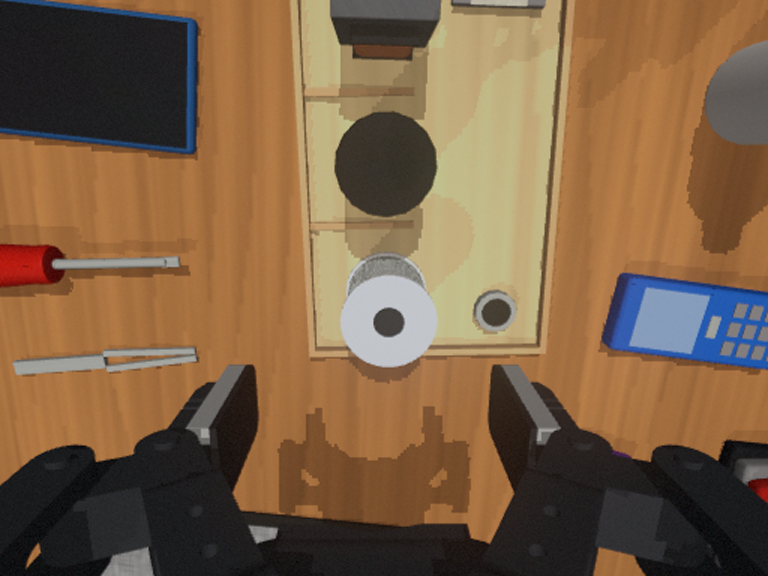

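Run:
```python
from h import *
print(ray('w2',366/1.5,130/1.5,.07),ray('w9',386/1.5,164/1.5,.07),ray('w4',373/1.5,294/1.5,.07))
print(ray('w2',372/1.5,294/1.5,.064),ray('w9',389/1.5,321/1.5,.064))
```

```text
[0.56145886 0.01622152 0.07      ] [0.56210594 0.01683724 0.07      ] [0.56149363 0.01845203 0.07      ]
[ 0.56737289 -0.06134778  0.064     ] [ 0.56755652 -0.06119444  0.064     ]
```

```bash
python3 -c "
from plant import manip
print(manip.sign_off())"
```

```text
the job is handed in; nothing more can be done
None
```

The phone lies screen up in the repair holder, and the reel, jar and transformer are back upright in their bays; I handed the job in at about 57 s. The last pictures put the reel and jar within about 1 mm of their original spots. The transformer was set down at its recorded pick pose, and I saw the phone between the stops at one end of the holder only.

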